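# Put the stall's cells on charge

### The arm

A 6-joint arm with a two-finger parallel gripper is mounted at the origin on the work surface. World frame = base frame: x ahead of the robot, y to its left, z up, the work surface at z = 0. Lengths are in m, angles in degrees, forces in N, time in s.
With the tool pointing down it reaches from about 0.375 to 0.9 m from the base axis. Payload 3.1 kg.
Tool frame: the origin (TCP) lies on the centre line of the jaws, within the pads' length; the fingertips stand 8 mm ahead of it and the grasp point (between the pads) lies 11 mm behind it (bot.tip_extent is the distance from the TCP to the fingertips, in m); z points along the fingers, y is the line along which they close (so a half turn about z gives the same grasp; the last joint's range is limited). The gripper opens to 87 mm and grips with 3 to 60 N. Pads are 19 mm wide; open, the fingers measure 117 mm over their backs; the gripper's body (75 mm by 190 mm) begins 51 mm behind the grasp point.
Start: joints at [-84.311, 30.224, 82.088, -0, 67.689, -10.227], TCP at [0.171, -0.601, 0.231] pointing down, gripper open.
Joint ranges: [-176.69, 176.69], [-43.24, 126.21], [12.49, 139.97], [-82, 262], [0, 151.66], [-163.58, 163.58]. Speed limits (degrees/s): [159.86, 159.86, 180, 180, 180, 180].

### API

Orientations are given as a 3x3 rotation matrix whose columns are the frame's x, y, z axes.
In Python, from rig import bot, vision, workorder gives the robot as it stands.
- The arm moves only by the shell command python3 -m handwheel 'ROWS'. ROWS is JSON, a list of rows, each an object with "delta_rot": the turn, a rotation vector about the tool's x, y, z in rad, a list of three; "xyz": the shift along the tool's x, y, z in mm, a list of three; "hand": the closure, from -1 (fully open) to 1 (shut). A call has exactly 5 rows; each row is the pose to reach, as a shift and turn from the pose commanded when the call began, along the tool's axes at that moment; what a row does not reach only later rows make up. A row lasts 1/8 s, in which the tool goes at most 62.5 mm and 10.7 degrees, less where a joint would pass 70% of its speed; a pose out of reach is approached as far as the arm can. A call with a gripper value outside its range is refused whole. The fingers move at their own pace and stop on an object; the grip force is fixed at half the most. Time passes only in rows, so rows that repeat a pose let the fingers close, or fill a call up. It gives the time, the measured TCP pose, the force, the opening and the grip force at its end, in the units of the state.
- bot.read_state(): the state, without advancing time (a new reading comes with each control period).
- vision.capture(name): name is "side" or "top"; returns the picture (420x560x3 uint8, red, green, blue); there is no depth.
- vision.camera_model(name): a dict with "camera_matrix" (3x3 intrinsics, pixels), "camera_from_world" (4x4, takes a point from world to camera coordinates). Camera axes: x right, y up, looking along -z (the intrinsics and any distortion apply to the point x, -y, -z); pixel columns grow to the right and rows downward; lengths in m; the calibration is good to about 2 mm. A picture is of the moment at which its call begins. camera_model takes no time and is no camera call.
- workorder.hand_in(): hands the job in; it is judged then, once.
The state is a dict: "time_s": time; "joint_positions": joint angles; "qvel": joint speeds; "tau": joint torques, N m; "position": TCP position; "tcp_rot": TCP orientation; "force": force on the tool from outside, world axes, zero at the start; "moment": the same for the moment, N m; "opening": opening from 0.0 (shut) to 1.0 (fully open); "grasp_force": force on a finger pad.
Only numpy, scipy, OpenCV 4.12 (cv2) and the standard library are available. Lean on these libraries where they do the work, as an engineer would, in place of code of your own. Each camera call takes 0.05 s, during which the arm holds its last target. There are 200 camera calls.

### The job

Sort out the parts stall's batteries: put every green rechargeable cell on the table into a bay of the charger (any bay), flat end pressed against the coil spring and plus end then dropped in at the plus contact, and put the dead black cells into the green scrap bin. With all the green cells fully home, lower the charger's lid gently until it is closed, then press the red start button. Leave the other goods on the table where they are.

Things in the scene. Friction and masses are not known exactly. Their poses are not given: they have to be found in the camera images.
- green1_center (a point): rechargeable cell with a green wrapper and a white band near the plus end, 33 mm diameter, 61 mm long, lying down; about 140 g. The point is its centre (16.5 mm above what it lies on); its own x axis runs along the cell towards the plus end (the end with the 12 mm wide, 2.5 mm high steel nub), the other end is flat (minus). It can roll. None if there is no such cell this time.
- green2_center (a point): rechargeable cell with a green wrapper and a white band near the plus end, 33 mm diameter, 61 mm long, lying down; about 140 g. The point is its centre (16.5 mm above what it lies on); its own x axis runs along the cell towards the plus end (the end with the 12 mm wide, 2.5 mm high steel nub), the other end is flat (minus). It can roll. None if there is no such cell this time.
- green3_center (a point): rechargeable cell with a green wrapper and a white band near the plus end, 33 mm diameter, 61 mm long, lying down; about 140 g. The point is its centre (16.5 mm above what it lies on); its own x axis runs along the cell towards the plus end (the end with the 12 mm wide, 2.5 mm high steel nub), the other end is flat (minus). It can roll. None if there is no such cell this time.
- green1_plus (a point): tip of the plus nub of green1, 30.5 mm from its centre. None if absent
- green2_plus (a point): tip of the plus nub of green2, 30.5 mm from its centre. None if absent
- green3_plus (a point): tip of the plus nub of green3, 30.5 mm from its centre. None if absent
- dead1_center (a point): dead throwaway cell with a black wrapper and a red band near the plus end, 33 mm diameter, 61 mm long, lying down; about 140 g. The point is its centre (16.5 mm above what it lies on); its own x axis runs along the cell towards the plus end (the end with the 12 mm wide, 2.5 mm high steel nub), the other end is flat (minus). It can roll. None if there is no such cell this time.
- dead2_center (a point): dead throwaway cell with a black wrapper and a red band near the plus end, 33 mm diameter, 61 mm long, lying down; about 140 g. The point is its centre (16.5 mm above what it lies on); its own x axis runs along the cell towards the plus end (the end with the 12 mm wide, 2.5 mm high steel nub), the other end is flat (minus). It can roll. None if there is no such cell this time.
- dead3_center (a point): dead throwaway cell with a black wrapper and a red band near the plus end, 33 mm diameter, 61 mm long, lying down; about 140 g. The point is its centre (16.5 mm above what it lies on); its own x axis runs along the cell towards the plus end (the end with the 12 mm wide, 2.5 mm high steel nub), the other end is flat (minus). It can roll. None if there is no such cell this time.
- bay1 (a point): right-hand (-y) of 3 charger bays 62 mm apart: where a seated cell's centre must lie, 34 mm above the table. Axes as the charger's. On the -x side a coil spring carries a steel disc 24 mm across that moves along x: relaxed face 23.5 mm from this point, gives up to 15 mm, 0.78 N per mm; a seated cell presses it in by 7 mm (5.5 N), so the gap is 7 mm too short until the spring is pressed
- bay2 (a point): middle bay, same point and build. On the +x side the fixed plus contact's face is 30.5 mm from the point; its ledge is only as high as the point, and the plus end comes in over it. Let go with the spring pressed, a cell is pushed back against the plus contact
- bay3 (a point): left-hand (+y) bay, same point and build. Two V cradles, 6 mm thick, 22 mm either side of the point along x, carry the cell and centre it sideways; between them are 38 mm for fingers, the floor lying 28 mm below the point. The side walls are 47 mm from the outer bays
- charger: battery charger, grey box fixed to the table; origin on the table; x points away from the robot, from springs to plus contacts. It spans x -66 to +83 mm, y -115 to +115 mm, walls 56 mm high (5 mm above seated cells). The start button's ledge (80 x 50 mm, 40 mm high) is joined on at +y, out to y = 165 mm
- lid (a joint): angle of the charger's clear hinged lid, rad: 0 closed, grows as it opens upward and away from the robot to 2.0; starts at 1.7 to 1.9. A stiff hinge (about 0.16 N m of friction) leaves it wherever it is let go; it can be pushed shut from behind with closed fingers
- lid_hinge (a point): middle of the lid's hinge line, at the charger's rear rim: 83 mm behind the charger's origin along its x, 56.5 mm up. The lid is a plate 149 mm from hinge to free edge, 230 mm wide, 5 mm thick, whose outer face lies 5 mm above the hinge line when closed
- lid_edge (a point): middle of the lid's free edge on its outer face, 149 mm from the hinge; an orange finger tab 60 mm wide and 14 mm long sticks out there in the plane of the lid
- start (a joint): travel of the charger's start button, m: 0 released, 0.006 fully down (about 5 N); springs back. Pressed from 0.0045 on
- start_top (a point): top centre of the red round start button, 28 mm across, on the ledge at the charger's left (+y) side; 58 mm above the table; it is pressed straight down
- bin_in (a point): centre of the inner floor (about 4 mm up) of the green scrap bin, an open box fixed to the table, outside 150 (its x) by 120 by 50 mm high, walls 4 mm
- lens: bystander: amber indicator lens, a truncated cone 60 mm across, 32 mm high; origin at its underside. Leave it alone
- jar: bystander: glass jar with red cap, 68 mm across, 85 mm high; origin at its underside. Leave it alone
- headlamp: bystander: old round headlamp, 160 mm across, 68 mm high; origin at its underside. Leave it alone
- gasket: bystander: black rubber ring, 90 mm across, 10 mm high; origin at its underside. Leave it alone
- wrench: bystander: steel wrench lying on the table; origin at its underside. Leave it alone
Mind the look-alikes: they are no part of the job. Of the things shaped like the part that bears bin_in, the green one is meant.

How it is judged (in metres and radians):
On the way, in this order (a step that is already met when the one before it is completed fails the run):
1. every green cell is seated in a bay, plus end at the plus contact, lid still open (((x of green1_center in the frame of bay1 between -0.004 and 0.004 m and y of green1_center in the frame of bay1 between -0.004 and 0.004 m and z of green1_center in the frame of bay1 between -0.004 and 0.004 m and x of green1_plus in the frame of bay1 above 0.02 m and z of green1_plus in the frame of bay1 between -0.005 and 0.005 m) or (x of green1_center in the frame of bay2 between -0.004 and 0.004 m and y of green1_center in the frame of bay2 between -0.004 and 0.004 m and z of green1_center in the frame of bay2 between -0.004 and 0.004 m and x of green1_plus in the frame of bay2 above 0.02 m and z of green1_plus in the frame of bay2 between -0.005 and 0.005 m) or (x of green1_center in the frame of bay3 between -0.004 and 0.004 m and y of green1_center in the frame of bay3 between -0.004 and 0.004 m and z of green1_center in the frame of bay3 between -0.004 and 0.004 m and x of green1_plus in the frame of bay3 above 0.02 m and z of green1_plus in the frame of bay3 between -0.005 and 0.005 m)) and ((x of green2_center in the frame of bay1 between -0.004 and 0.004 m and y of green2_center in the frame of bay1 between -0.004 and 0.004 m and z of green2_center in the frame of bay1 between -0.004 and 0.004 m and x of green2_plus in the frame of bay1 above 0.02 m and z of green2_plus in the frame of bay1 between -0.005 and 0.005 m) or (x of green2_center in the frame of bay2 between -0.004 and 0.004 m and y of green2_center in the frame of bay2 between -0.004 and 0.004 m and z of green2_center in the frame of bay2 between -0.004 and 0.004 m and x of green2_plus in the frame of bay2 above 0.02 m and z of green2_plus in the frame of bay2 between -0.005 and 0.005 m) or (x of green2_center in the frame of bay3 between -0.004 and 0.004 m and y of green2_center in the frame of bay3 between -0.004 and 0.004 m and z of green2_center in the frame of bay3 between -0.004 and 0.004 m and x of green2_plus in the frame of bay3 above 0.02 m and z of green2_plus in the frame of bay3 between -0.005 and 0.005 m)) and ((x of green3_center in the frame of bay1 between -0.004 and 0.004 m and y of green3_center in the frame of bay1 between -0.004 and 0.004 m and z of green3_center in the frame of bay1 between -0.004 and 0.004 m and x of green3_plus in the frame of bay1 above 0.02 m and z of green3_plus in the frame of bay1 between -0.005 and 0.005 m) or (x of green3_center in the frame of bay2 between -0.004 and 0.004 m and y of green3_center in the frame of bay2 between -0.004 and 0.004 m and z of green3_center in the frame of bay2 between -0.004 and 0.004 m and x of green3_plus in the frame of bay2 above 0.02 m and z of green3_plus in the frame of bay2 between -0.005 and 0.005 m) or (x of green3_center in the frame of bay3 between -0.004 and 0.004 m and y of green3_center in the frame of bay3 between -0.004 and 0.004 m and z of green3_center in the frame of bay3 between -0.004 and 0.004 m and x of green3_plus in the frame of bay3 above 0.02 m and z of green3_plus in the frame of bay3 between -0.005 and 0.005 m)) and value of joint lid above 0.3 rad), for 0.2 s.
2. the lid is closed over the seated cells (((x of green1_center in the frame of bay1 between -0.004 and 0.004 m and y of green1_center in the frame of bay1 between -0.004 and 0.004 m and z of green1_center in the frame of bay1 between -0.004 and 0.004 m and x of green1_plus in the frame of bay1 above 0.02 m and z of green1_plus in the frame of bay1 between -0.005 and 0.005 m) or (x of green1_center in the frame of bay2 between -0.004 and 0.004 m and y of green1_center in the frame of bay2 between -0.004 and 0.004 m and z of green1_center in the frame of bay2 between -0.004 and 0.004 m and x of green1_plus in the frame of bay2 above 0.02 m and z of green1_plus in the frame of bay2 between -0.005 and 0.005 m) or (x of green1_center in the frame of bay3 between -0.004 and 0.004 m and y of green1_center in the frame of bay3 between -0.004 and 0.004 m and z of green1_center in the frame of bay3 between -0.004 and 0.004 m and x of green1_plus in the frame of bay3 above 0.02 m and z of green1_plus in the frame of bay3 between -0.005 and 0.005 m)) and ((x of green2_center in the frame of bay1 between -0.004 and 0.004 m and y of green2_center in the frame of bay1 between -0.004 and 0.004 m and z of green2_center in the frame of bay1 between -0.004 and 0.004 m and x of green2_plus in the frame of bay1 above 0.02 m and z of green2_plus in the frame of bay1 between -0.005 and 0.005 m) or (x of green2_center in the frame of bay2 between -0.004 and 0.004 m and y of green2_center in the frame of bay2 between -0.004 and 0.004 m and z of green2_center in the frame of bay2 between -0.004 and 0.004 m and x of green2_plus in the frame of bay2 above 0.02 m and z of green2_plus in the frame of bay2 between -0.005 and 0.005 m) or (x of green2_center in the frame of bay3 between -0.004 and 0.004 m and y of green2_center in the frame of bay3 between -0.004 and 0.004 m and z of green2_center in the frame of bay3 between -0.004 and 0.004 m and x of green2_plus in the frame of bay3 above 0.02 m and z of green2_plus in the frame of bay3 between -0.005 and 0.005 m)) and ((x of green3_center in the frame of bay1 between -0.004 and 0.004 m and y of green3_center in the frame of bay1 between -0.004 and 0.004 m and z of green3_center in the frame of bay1 between -0.004 and 0.004 m and x of green3_plus in the frame of bay1 above 0.02 m and z of green3_plus in the frame of bay1 between -0.005 and 0.005 m) or (x of green3_center in the frame of bay2 between -0.004 and 0.004 m and y of green3_center in the frame of bay2 between -0.004 and 0.004 m and z of green3_center in the frame of bay2 between -0.004 and 0.004 m and x of green3_plus in the frame of bay2 above 0.02 m and z of green3_plus in the frame of bay2 between -0.005 and 0.005 m) or (x of green3_center in the frame of bay3 between -0.004 and 0.004 m and y of green3_center in the frame of bay3 between -0.004 and 0.004 m and z of green3_center in the frame of bay3 between -0.004 and 0.004 m and x of green3_plus in the frame of bay3 above 0.02 m and z of green3_plus in the frame of bay3 between -0.005 and 0.005 m)) and value of joint lid below 0.05 rad), for 0.2 s.
3. the start button is pressed with the lid closed (value of joint start above 0.0045 m and value of joint lid below 0.05 rad), for 0.05 s.
At the end, for the whole second after the job is handed in: Each green cell present is within 4 mm of a bay point along each charger axis, plus end to the plus contact, its tip level within 5 mm; each dead cell is inside the scrap bin; lid under 0.05 rad; button released (under 2 mm) (all of step 2 and x of dead1_center in the frame of bin_in between -0.072 and 0.072 m and y of dead1_center in the frame of bin_in between -0.057 and 0.057 m and z of dead1_center in the frame of bin_in between 0 and 0.05 m and x of dead2_center in the frame of bin_in between -0.072 and 0.072 m and y of dead2_center in the frame of bin_in between -0.057 and 0.057 m and z of dead2_center in the frame of bin_in between 0 and 0.05 m and x of dead3_center in the frame of bin_in between -0.072 and 0.072 m and y of dead3_center in the frame of bin_in between -0.057 and 0.057 m and z of dead3_center in the frame of bin_in between 0 and 0.05 m and value of joint start below 0.002 m); the robot touches nothing.
It fails at once if the lid is slammed (closing faster than 3 rad/s) (velocity of joint lid below -3 rad/s).
It fails at once if another thing on the table is moved more than 4 cm (distance of any of lens, jar, headlamp, gasket, wrench from where it was at the start of the episode above 0.04 m).
Of green1, green2, green3 only 2 to 3 are there at a start; the rules pass over those that are not, and their reading is None.
Of dead1, dead2, dead3 only 2 to 3 are there at a start; the rules pass over those that are not, and their reading is None.
At some moment in a run one of green1, green2, green3, dead1, dead2, dead3 may be knocked a few centimetres aside while the robot is not near it.
Once in a run the grip may slacken for a moment while it holds something.
It also fails if it takes over 210 s, if anything falls off the work surface, if the arm or the gripper's body presses on something with over 40 N, if the wrist force passes 120 N, or if a joint passes its speed limit or range.

## Working session

There is one attempt and no reset: what is moved stays moved. The work goes in short steps, Python scripts to look and compute and a shell command to move; the robot and the scene stay as the last step left them, time stands still between calls to the robot, and variables do not carry over. Pictures are saved under pics/ and viewed, at most 16 in all, crops included, and the job is handed in when it is done.

```bash
ls; mkdir -p pics; python3 - <<'E'
from rig import bot, vision
import cv2,numpy as np
for n in("side","top"):
    im=vision.capture(n); cv2.imwrite(f"pics/{n}0.png",cv2.resize(im[...,::-1],(800,600)));cv2.imwrite(f"raw_{n}0.png",im[...,::-1])
    m=vision.camera_model(n); print(n,np.round(m["camera_matrix"],1).tolist(),np.round(m["camera_from_world"],3).tolist(),[k for k in m])
s=bot.read_state();print(s["position"],np.round(s["tcp_rot"],3).tolist(),s["opening"],s["time_s"])
E
```

```text
pics
side [[537.2, 0.0, 283.1], [0.0, 537.2, 220.0], [0.0, 0.0, 1.0]] [[-0.964, -0.265, 0.003, 0.449], [0.133, -0.472, 0.872, -0.161], [-0.23, 0.841, 0.49, -1.291], [0.0, 0.0, 0.0, 1.0]] ['camera_matrix', 'camera_from_world']
top [[401.2, 0.0, 277.8], [0.0, 401.2, 214.9], [0.0, 0.0, 1.0]] [[0.019, -1.0, 0.011, -0.045], [0.997, 0.02, 0.073, -0.489], [-0.073, 0.01, 0.997, -1.291], [0.0, 0.0, 0.0, 1.0]] ['camera_matrix', 'camera_from_world']
[ 0.1713801  -0.60036401  0.22966654] [[0.962, 0.274, -0.0], [0.274, -0.962, 0.002], [0.0, -0.002, -1.0]] 0.9999140491551106 0.1
```

View pics/top0.png

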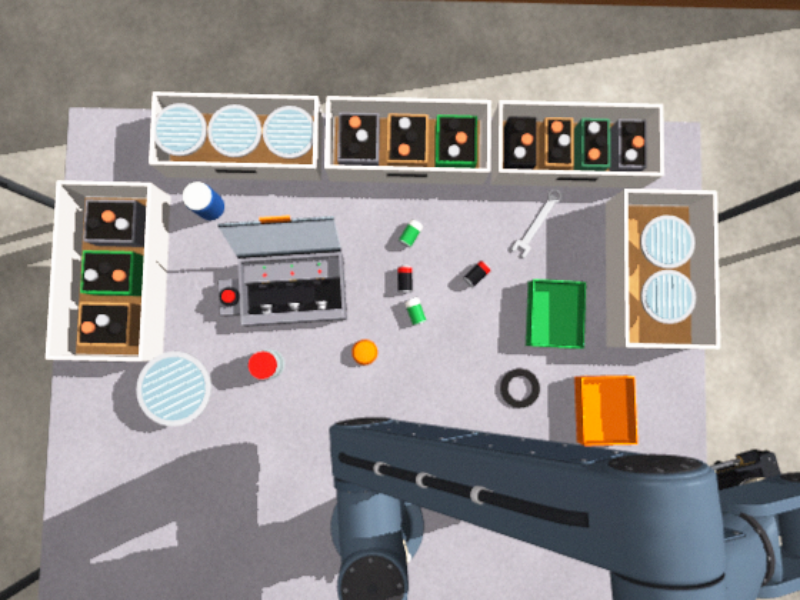

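View pics/side0.png

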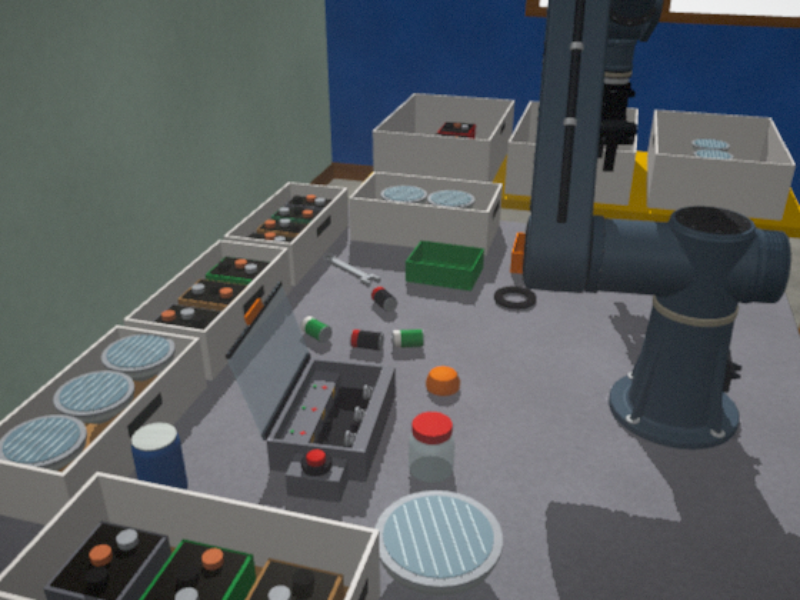

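The top view (800x600) shows green cells at (411,233) and (415,311), dead cells at (405,279) and (477,273), the green bin at (556,314) and the charger at (292,287) with its button at (228,296). Things that could be mistaken for these:
- the orange bin (605,410)
- the crate contents
- the blue can (203,200)
- the amber lens (365,352)
- the jar's red cap (263,365), which resembles the red button

I choose the two white-banded green cells, the two red-banded black cells and the green bin. I'll check them in one close crop.

```bash
cat > h.py <<'E'
from rig import bot, vision
import cv2,numpy as np
def cap(n): return np.ascontiguousarray(vision.capture(n)[...,::-1])
def ray(n,px):
    m=vision.camera_model(n);K=np.array(m["camera_matrix"]);T=np.array(m["camera_from_world"])
    d=np.linalg.inv(K)@np.array([px[0],px[1],1.]);d=d*[1,-1,-1]
    return -T[:3,:3].T@T[:3,3],T[:3,:3].T@d
def onz(n,px,z):
    o,d=ray(n,px);return o+d*(z-o[2])/d[2]
def proj(n,P):
    m=vision.camera_model(n);K=np.array(m["camera_matrix"]);T=np.array(m["camera_from_world"])
    c=T[:3,:3]@np.asarray(P)+T[:3,3];c=c*[1,-1,-1];q=K@c;return q[:2]/q[2]
def tri(a,b):
    o1,d1=ray("top",a);o2,d2=ray("side",b)
    A=np.stack([d1,-d2],1);s=np.linalg.lstsq(A,o2-o1,rcond=None)[0]
    p,q=o1+d1*s[0],o2+d2*s[1];return (p+q)/2,np.linalg.norm(p-q)
def hsv(im): return cv2.cvtColor(im,cv2.COLOR_BGR2HSV)
E
python3 - <<'E'
import cv2,numpy as np
t=cv2.imread("raw_top0.png");s=cv2.imread("raw_side0.png")
a=cv2.resize(t[145:235,150:350],(800,360),interpolation=cv2.INTER_CUBIC)
b=cv2.resize(s[190:355,150:320],(247,240),interpolation=cv2.INTER_CUBIC)
b1=cv2.resize(s[195:255,205:305],(400,240),interpolation=cv2.INTER_CUBIC)
c=np.zeros((600,800,3),np.uint8);c[:360]=a;c[360:,:247]=b;c[360:,260:660]=b1
cv2.imwrite("pics/crop1.png",c)
E
```

```text
(no output)
```

View pics/crop1.png

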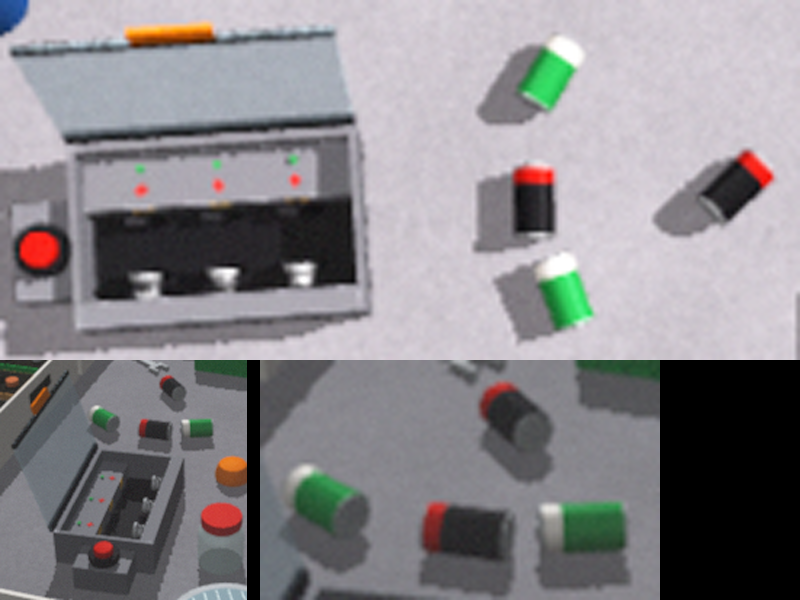

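The crop confirms two green cells with white plus bands and two black cells with red plus bands. It also shows the charger rim corners at about crop (80,327), (367,312) and (355,122), with the springs on the near side. Next I'll measure all of these.

```bash
cat >> h.py <<'E'
def cells(n,im,z=0.0165):
    H=hsv(im);h,s,v=[H[...,i].astype(int) for i in range(3)]
    green=(abs(h-65)<18)&(s>110)&(v>60); red=((h<8)|(h>172))&(s>150)&(v>90)
    bright=(v>(215 if n=="top" else 150))&(s<40); black=(v<(60 if n=="top" else 50))
    out=[]
    for name,core,band,ab in(("green",green,bright,(35,260)),("dead",red,black,(12,120))):
        k,l,st,c=cv2.connectedComponentsWithStats(core.astype(np.uint8))
        for i in range(1,k):
            if not ab[0]<=st[i,4]<=ab[1]: continue
            reg=cv2.dilate((l==i).astype(np.uint8),np.ones((3,3)))
            o=np.zeros_like(reg);u0,v0=c[i].astype(int);r=16;o[max(0,v0-r):v0+r,max(0,u0-r):u0+r]=1
            k2,l2,st2,c2=cv2.connectedComponentsWithStats(((band&(o>0))).astype(np.uint8))
            ids=[j for j in np.unique(l2[reg>0]) if j>0 and st2[j,4]>=8]
            if not ids: continue
            j=max(ids,key=lambda q:st2[q,4])
            m=((l==i)|(l2==j)).astype(np.uint8)
            ct=max(cv2.findContours(m,cv2.RETR_EXTERNAL,cv2.CHAIN_APPROX_NONE)[0],key=cv2.contourArea)
            (cx,cy),(w,hh),a=cv2.minAreaRect(ct)
            p=onz(n,(cx,cy),z)
            d=(onz(n,c2[j],z)-onz(n,c[i],z))[:2]*(1 if name=="green" else -1)
            out.append((name,np.round([cx,cy],1),np.round((w+1,hh+1),1),np.round(p*1000,0)[:2],round(np.degrees(np.arctan2(d[1],d[0])))))
    return out
E
python3 - <<'E'
from h import *
t=cv2.imread("raw_top0.png");s=cv2.imread("raw_side0.png")
for n,im in(("top",t),("side",s)):
    for c in cells(n,im): print(n,*c)
# charger rim corners
R=[(80,327),(367,312),(355,122),(68,140)]
P=np.array([onz("top",(150+u/4,145+v/4),.056) for u,v in R]);print(np.round(P*1000,0)[:,:2].tolist())
# button: red blob
H=hsv(t);m=(((H[...,0]<8)|(H[...,0]>172))&(H[...,1]>150)&(H[...,2]>90)).astype(np.uint8)
k,l,st,c=cv2.connectedComponentsWithStats(m)
Hs=hsv(s);ms=(((Hs[...,0]<8)|(Hs[...,0]>172))&(Hs[...,1]>150)&(Hs[...,2]>70)).astype(np.uint8)
k2,l2,st2,c2=cv2.connectedComponentsWithStats(ms)
print([(np.round(c[i],1).tolist(),int(st[i,4])) for i in range(1,k) if st[i,4]>3]);print([(np.round(c2[i],1).tolist(),int(st2[i,4])) for i in range(1,k2) if st2[i,4]>3])
b=min(range(1,k),key=lambda i:np.hypot(*(c[i]-[160,207])));print("button",np.round(onz("top",c[b],.057)*1000,1))
# green bin
g=((abs(H[...,0].astype(int)-65)<18)&(H[...,1]>90)).astype(np.uint8)
k,l,st,c=cv2.connectedComponentsWithStats(g)
for i in range(1,k):
    if st[i,4]>800:
        r=cv2.minAreaRect(np.argwhere(l==i)[:,::-1].astype(np.float32));print("bin",r,np.round(onz("top",r[0],.04)*1000))
        print(np.round([onz("top",q,.05)*1000 for q in cv2.boxPoints(r)])[:,:2].tolist())
E
```

```text
top green [288.  161.7] [10.7 18.8] [666. -66.] -34
top green [296.5 213.5] [21.2 24.4] [495. -97.] -33
top dead [334.  190.5] [10.2 15.8] [ 574. -219.] -45
top dead [282.5 194.5] [16. 10.] [557. -50.] 1
top dead [160.  207.5] [12. 13.] [506. 349.] 55
side green [217.7 227.7] [15.7 12.4] [676. -75.] -49
side dead [320.9  90.1] [21.   8.4] [  682. -1504.] 141
side dead [264.9 207.7] [14.3  9.2] [ 584. -224.] -62
side dead [254.5 237.6] [18.8 11.3] [561. -52.] -19
[[442.0, 304.0], [459.0, 78.0], [610.0, 91.0], [591.0, 319.0]]
[([338.4, 186.6], 34), ([282.7, 188.7], 33), ([223.5, 189.5], 4), ([159.5, 207.0], 78), ([183.2, 255.2], 299)]
[([328.4, 92.6], 36), ([311.0, 92.3], 6), ([263.1, 202.9], 19), ([247.9, 235.4], 37), ([301.4, 297.7], 424), ([220.6, 319.7], 127)]
button [504.1 338.7  57. ]
bin ((388.8497619628906, 219.15646362304688), (40.65626907348633, 47.52366638183594), 1.8476102352142334) [ 481. -393.   40.]
[[406.0, -323.0], [558.0, -327.0], [556.0, -458.0], [404.0, -452.0]]
```

```bash
python3 - <<'E'
import re
s=open("h.py").read()
s=s.replace('215 if n=="top" else 150','235 if n=="top" else 165')
s=s.replace("            p=onz(n,(cx,cy),z)\n","            p=onz(n,(cx,cy),z)\n            B=cv2.boxPoints(((cx,cy),(w,hh),a));e=(B[1]-B[0],B[2]-B[1]);e=max(e,key=np.linalg.norm)\n            q=onz(n,np.array([cx,cy])+e,z)-p\n")
s=s.replace('            out.append(','            if q[:2]@d<0:q=-q\n            d=q\n            out.append(')
open("h.py","w").write(s)
E
python3 - <<'E'
from h import *
t=cv2.imread("raw_top0.png");s=cv2.imread("raw_side0.png")
for n,im in(("top",t),("side",s)):
    for c in cells(n,im): print(n,*c)
print(tri((159.5,207),(220.6,319.7)))
# check charger model by projecting onto images
def W(p,o=(517,197.3),yaw=5):
    c,sn=np.cos(np.radians(yaw)),np.sin(np.radians(yaw));return np.array([o[0]+c*p[0]-sn*p[1],o[1]+sn*p[0]+c*p[1],p[2]])/1000
for im,n,(x0,y0,x1,y1),f in((t,"top",(150,140,250,240),4),(s,"side",(180,240,290,350),4)):
    cr=cv2.resize(im[y0:y1,x0:x1],None,fx=f,fy=f,interpolation=cv2.INTER_CUBIC)
    for p in[(-66,-115,56),(-66,115,56),(83,-115,56),(83,115,56),(0,140,58)]+[(-23.5,y,34) for y in(-62,0,62)]+[(30.5,y,34) for y in(-62,0,62)]:
        u=(proj(n,W(p))-[x0,y0]+.5)*f;cv2.drawMarker(cr,tuple(int(q) for q in u),(255,255,0),cv2.MARKER_CROSS,10,1)
    cv2.imwrite(f"m_{n}.png",cr)
a=cv2.imread("m_top.png");b=cv2.imread("m_side.png");c=np.zeros((440,800,3),np.uint8);c[:400,:400]=a;c[:,400:]=cv2.resize(b,(440,440))[:,:400];cv2.imwrite("pics/model.png",c)
E
```

```text
top green [287.7 161.9] [10.6 17.6] [665. -65.] -30
top green [290.4 217. ] [18.5 10.7] [483. -77.] 18
top dead [334.  190.5] [10.2 15.8] [ 574. -219.] -44
top dead [282.5 194.5] [16. 10.] [557. -50.] 1
top dead [160.  207.5] [12. 13.] [506. 349.] 91
side green [218.1 228.1] [15.  12.2] [674. -74.] -32
side dead [320.9  90.1] [21.   8.4] [  682. -1504.] -179
side dead [264.9 207.7] [14.3  9.2] [ 584. -224.] -64
side dead [254.5 237.6] [18.8 11.3] [561. -52.] -12
(array([0.50435883, 0.3384422 , 0.05851086]), np.float64(0.0008492253363860989))
```

View pics/model.png

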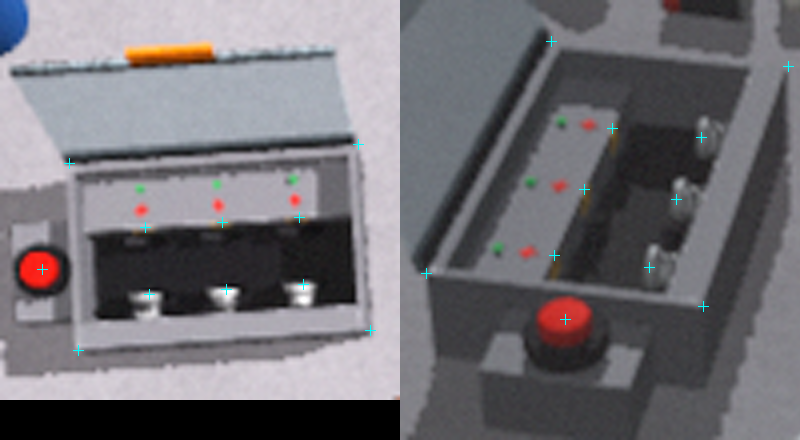

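The model crosses land on the charger's corners, springs, contacts and button in both views. That puts the charger origin at (517,197) mm, yaw 5°. Moving to the first green cell, B.

```bash
cat > d.py <<'E'
import sys,numpy as np
from rig import bot
# python3 d.py x y z yaw  (mm,deg): shift in tool axes + turn
s=bot.read_state();p=np.array(s["position"])*1000;R=np.array(s["tcp_rot"])
yaw=np.degrees(np.arctan2(R[1,0],R[0,0]))
print("t",round(s["time_s"],2),"pos",np.round(p,1),"yaw",round(yaw,1),"open",round(s["opening"],3),"g",round(float(s["grasp_force"]),1),"F",np.round(s["force"],1))
a=list(map(float,sys.argv[1:]))
for i in range(0,len(a),4):
    x,y,z,w=a[i:i+4]
    c,q=np.cos(np.radians(w)),np.sin(np.radians(w));T=np.array([[c,q,0],[q,-c,0],[0,0,-1]])
    import cv2
    print(" ->",np.round(R.T@(np.array([x,y,z])-p),1).tolist(),"rot",np.round(cv2.Rodrigues(R.T@T)[0].ravel(),3).tolist())
    p=np.array([x,y,z]);R=T
E
python3 d.py 483 -77 120 18
```

```text
t 0.1 pos [ 171.4 -600.4  229.7] yaw 15.9 open 1.0 g 0.0 F [ 0.3  0.3 -0.1]
 -> [443.2, -417.6, 110.6] rot [-0.002, -0.0, -0.036]
```

```bash
python3 -m handwheel '[{"delta_rot":[0,0,0],"xyz":[45,-42,0],"hand":-1},{"delta_rot":[0,0,0],"xyz":[90,-84,0],"hand":-1},{"delta_rot":[0,0,0],"xyz":[135,-126,5],"hand":-1},{"delta_rot":[0,0,0],"xyz":[178,-168,10],"hand":-1},{"delta_rot":[0,0,0],"xyz":[222,-209,15],"hand":-1}]'
python3 -m handwheel '[{"delta_rot":[0,0,0],"xyz":[45,-42,15],"hand":-1},{"delta_rot":[0,0,0],"xyz":[90,-84,30],"hand":-1},{"delta_rot":[0,0,-0.036],"xyz":[135,-126,45],"hand":-1},{"delta_rot":[0,0,-0.036],"xyz":[178,-168,60],"hand":-1},{"delta_rot":[0,0,-0.036],"xyz":[221,-209,75],"hand":-1}]'
python3 - <<'E'
from h import *
t=cap("top");s=cap("side");cv2.imwrite("raw_top1.png",t);cv2.imwrite("raw_side1.png",s)
for n,im in(("top",t),("side",s)):
    for c in cells(n,im): print(n,*c)
c=np.zeros((420,800,3),np.uint8);c[:,:400]=t[:,100:500];c[:,400:]=s[:,100:500];cv2.imwrite("pics/p1.png",c)
E
python3 d.py 483 -77 40 18
```

```text
time_s: 0.72
position: [0.3281, -0.3373, 0.2153]
tcp_rot: [[0.962, 0.274, 0.0], [0.274, -0.962, 0.0], [0.0, -0.0, -1.0]]
force: [1.3, -0.3, -0.6]
opening: 1.0
grasp_force: 0.0
time_s: 1.35
position: [0.4832, -0.0764, 0.1402]
tcp_rot: [[0.951, 0.309, 0.0], [0.309, -0.951, -0.0], [0.0, 0.0, -1.0]]
force: [0.5, -0.7, -0.4]
opening: 0.999
grasp_force: 0.0
top green [287.7 161.9] [10.6 17.6] [665. -65.] -30
top dead [333.8 190.8] [10.2 16.6] [ 573. -218.] -44
top dead [160.  207.5] [12. 13.] [506. 349.] 91
side green [158.5 200.1] [32.2 16.8] [ 912. -184.] 177
side green [217.7 227.7] [15.7 12.4] [676. -75.] -34
side dead [320.9  90. ] [21.3  9.2] [  683. -1506.] 171
side dead [316.  89.] [ 9. 23.] [  710. -1516.] 16
side dead [265.1 207.7] [14.   8.6] [ 583. -225.] -60
side dead [254.4 237.5] [18.5 11.4] [561. -53.] -10
t 1.45 pos [483.2 -72.9 139.2] yaw 18.4 open 0.999 g 0.0 F [-0.8 -0.2  0.7]
 -> [-1.4, 4.1, 99.2] rot [-0.003, 0.001, 0.007]
```

View pics/p1.png

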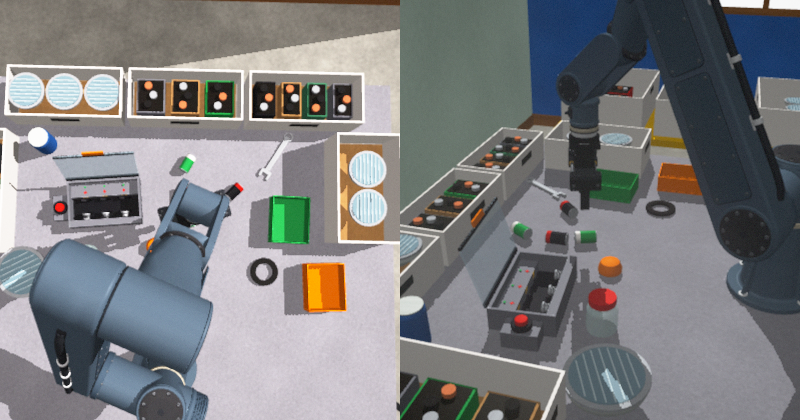

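Only four cells are present: nothing is hidden where the arm stood, and all the cells are still at their measured places (green B at side crop (585,236)). Descending on B.

```bash
python3 -m handwheel '[{"delta_rot":[0,0,0.007],"xyz":[0,0,30],"hand":-1},{"delta_rot":[0,0,0.007],"xyz":[0,1,60],"hand":-1},{"delta_rot":[0,0,0.007],"xyz":[0,1,95],"hand":-1},{"delta_rot":[0,0,0.007],"xyz":[0,1,115],"hand":-1},{"delta_rot":[0,0,0.007],"xyz":[0,1,128],"hand":-1}]'
python3 -m handwheel '[{"delta_rot":[0,0,0],"xyz":[0,0,0],"hand":-0.3},{"delta_rot":[0,0,0],"xyz":[0,0,0],"hand":0.2},{"delta_rot":[0,0,0],"xyz":[0,0,0],"hand":1},{"delta_rot":[0,0,0],"xyz":[0,0,0],"hand":1},{"delta_rot":[0,0,0],"xyz":[0,0,0],"hand":1}]'
python3 d.py
```

```text
time_s: 2.08
position: [0.4821, -0.0797, 0.0117]
tcp_rot: [[0.954, 0.301, -0.001], [0.301, -0.954, 0.0], [-0.001, -0.001, -1.0]]
force: [-0.1, 0.2, 0.5]
opening: 1.002
grasp_force: 0.0
time_s: 2.7
position: [0.4829, -0.0792, 0.0131]
tcp_rot: [[0.953, 0.302, 0.001], [0.302, -0.953, -0.0], [0.0, 0.0, -1.0]]
force: [0.2, 1.3, 0.1]
opening: 0.515
grasp_force: 0.0
t 2.7 pos [482.9 -79.2  13.1] yaw 17.6 open 0.515 g 0.0 F [0.2 1.3 0.1]
```

```bash
python3 -m handwheel '[{"delta_rot":[0,0,0],"xyz":[0,0,0],"hand":1},{"delta_rot":[0,0,0],"xyz":[0,0,0],"hand":1},{"delta_rot":[0,0,0],"xyz":[0,0,0],"hand":1},{"delta_rot":[0,0,0],"xyz":[0,0,0],"hand":1},{"delta_rot":[0,0,0],"xyz":[0,0,-5],"hand":1}]'
python3 -m handwheel '[{"delta_rot":[0,0,0],"xyz":[0,0,-25],"hand":1},{"delta_rot":[0,0,0],"xyz":[0,0,-55],"hand":1},{"delta_rot":[0,0,0],"xyz":[0,0,-85],"hand":1},{"delta_rot":[0,0,0],"xyz":[0,0,-105],"hand":1},{"delta_rot":[0,0,0],"xyz":[0,0,-105],"hand":1}]'
python3 - <<'E'
from h import *
t=cap("top");s=cap("side");cv2.imwrite("raw_top2.png",t);cv2.imwrite("raw_side2.png",s)
for n,im in(("top",t),("side",s)):
    for c in cells(n,im,.122): print(n,*c)
p=proj("side",bot.read_state()["position"]);print(p)
u,v=p.astype(int)
cv2.imwrite("pics/grip.png",cv2.resize(s[v-50:v+40,u-50:u+50],None,fx=5,fy=5,interpolation=cv2.INTER_CUBIC))
E
python3 d.py 517 197 132 5
```

```text
time_s: 3.32
position: [0.4824, -0.0791, 0.0175]
tcp_rot: [[0.953, 0.302, -0.001], [0.302, -0.953, 0.0], [-0.001, -0.001, -1.0]]
force: [-0.1, 0.7, -2.4]
opening: 0.375
grasp_force: 29.4
time_s: 3.95
position: [0.4836, -0.0795, 0.1241]
tcp_rot: [[0.953, 0.302, 0.003], [0.302, -0.953, -0.001], [0.003, 0.002, -1.0]]
force: [0.2, 0.5, -1.8]
opening: 0.373
grasp_force: 29.4
top green [287.7 161.9] [10.6 17.6] [644. -61.] -30
top dead [334.2 190.7] [ 9.5 15.8] [ 558. -204.] -44
top dead [160.  207.5] [12. 13.] [497. 319.] 91
side green [158.5 200.1] [32.2 16.8] [807.  -0.] 177
side green [217.7 227.8] [15.7 12.6] [604.  93.] -34
side dead [321.  91.] [ 9. 21.] [  606. -1123.] -164
side dead [264.7 207.4] [13.2  8.5] [526. -37.] -62
side dead [254.4 237.8] [18.7 11.1] [504. 114.] -16
[285.17591744 202.10968399]
t 4.05 pos [482.3 -79.  122.4] yaw 17.6 open 0.371 g 29.4 F [ 0.5 -0.2 -1.6]
 -> [116.5, -252.7, -9.6] rot [-0.0, 0.001, 0.22]
```

View pics/grip.png

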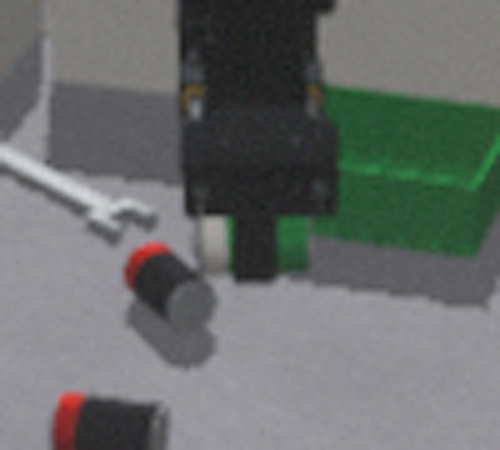

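The cell is held centred: the finger is at crop u=255 and the cell spans 197–310. Carrying it to bay 2, 12 mm on the plus side and high.

```bash
python3 -m handwheel '[{"delta_rot":[0,0,0.05],"xyz":[20,-50,-10],"hand":1},{"delta_rot":[0,0,0.1],"xyz":[45,-100,-10],"hand":1},{"delta_rot":[0,0,0.15],"xyz":[70,-150,-10],"hand":1},{"delta_rot":[0,0,0.2],"xyz":[95,-200,-10],"hand":1},{"delta_rot":[0,0,0.22],"xyz":[120,-240,-10],"hand":1}]'
python3 -m handwheel '[{"delta_rot":[0,0,0],"xyz":[0,0,0],"hand":1},{"delta_rot":[0,0,0],"xyz":[0,0,0],"hand":1},{"delta_rot":[0,0,0],"xyz":[0,0,0],"hand":1},{"delta_rot":[0,0,0],"xyz":[0,0,0],"hand":1},{"delta_rot":[0,0,0],"xyz":[0,0,0],"hand":1}]'
python3 d.py 529 198.3 70 5
```

```text
time_s: 4.68
position: [0.5234, 0.1878, 0.131]
tcp_rot: [[0.996, 0.087, -0.004], [0.087, -0.996, -0.001], [-0.004, 0.0, -1.0]]
force: [0.5, -0.3, -1.1]
opening: 0.373
grasp_force: 29.4
time_s: 5.3
position: [0.5247, 0.1851, 0.1328]
tcp_rot: [[0.996, 0.085, -0.0], [0.085, -0.996, -0.0], [-0.0, 0.0, -1.0]]
force: [-0.0, 0.5, -1.4]
opening: 0.371
grasp_force: 29.4
t 5.3 pos [524.7 185.1 132.8] yaw 4.9 open 0.371 g 29.4 F [-0.   0.5 -1.4]
 -> [5.4, -12.8, 62.8] rot [0.0, 0.0, -0.002]
```

```bash
python3 -m handwheel '[{"delta_rot":[0,0,0],"xyz":[5,-13,0],"hand":1},{"delta_rot":[0,0,0],"xyz":[5,-13,25],"hand":1},{"delta_rot":[0,0,0],"xyz":[5,-13,50],"hand":1},{"delta_rot":[0,0,0],"xyz":[5,-13,63],"hand":1},{"delta_rot":[0,0,0],"xyz":[5,-13,63],"hand":1}]'
python3 - <<'E'
from h import *
t=cap("top");s=cap("side");cv2.imwrite("raw_side3.png",s)
c=np.zeros((440,800,3),np.uint8);c[:400,:400]=cv2.resize(t[140:240,150:250],(400,400),interpolation=cv2.INTER_CUBIC);c[:,400:]=cv2.resize(s[240:350,180:280],(400,440),interpolation=cv2.INTER_CUBIC);cv2.imwrite("pics/over.png",c)
E
python3 d.py 529 198.3 50 5
```

```text
time_s: 5.92
position: [0.5281, 0.1996, 0.069]
tcp_rot: [[0.996, 0.087, -0.002], [0.087, -0.996, -0.0], [-0.002, 0.0, -1.0]]
force: [-0.8, 0.3, -1.1]
opening: 0.371
grasp_force: 29.4
t 6.03 pos [529.1 199.6  70.2] yaw 5.0 open 0.372 g 29.4 F [-0.3  0.5 -1.3]
 -> [-0.2, 1.3, 20.2] rot [-0.0, -0.001, -0.0]
```

View pics/over.png

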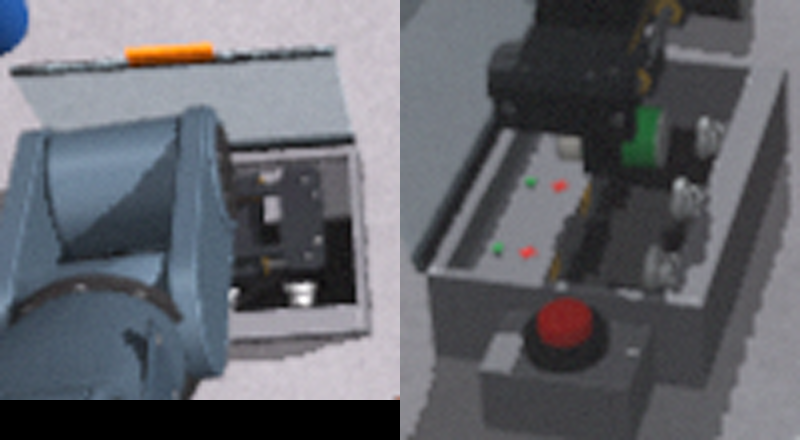

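The side view shows the cell hanging over the middle bay, flat end facing its spring and plus end over the ledge. Lowering, then pressing the spring.

```bash
python3 -m handwheel '[{"delta_rot":[0,0,0],"xyz":[0,1,8],"hand":1},{"delta_rot":[0,0,0],"xyz":[0,1,16],"hand":1},{"delta_rot":[0,0,0],"xyz":[0,1,20],"hand":1},{"delta_rot":[0,0,0],"xyz":[0,1,20],"hand":1},{"delta_rot":[0,0,0],"xyz":[0,1,20],"hand":1}]'
python3 d.py
python3 -m handwheel '[{"delta_rot":[0,0,0],"xyz":[-3,0,0],"hand":1},{"delta_rot":[0,0,0],"xyz":[-6,0,0],"hand":1},{"delta_rot":[0,0,0],"xyz":[-9,0,0],"hand":1},{"delta_rot":[0,0,0],"xyz":[-10,0,0],"hand":1},{"delta_rot":[0,0,0],"xyz":[-10,0,0],"hand":1}]'
python3 d.py 514 197 50 5
```

```text
time_s: 6.65
position: [0.5287, 0.1983, 0.0498]
tcp_rot: [[0.996, 0.087, 0.0], [0.087, -0.996, 0.0], [0.0, -0.0, -1.0]]
force: [-0.6, 0.2, -1.4]
opening: 0.373
grasp_force: 29.4
t 6.65 pos [528.7 198.3  49.8] yaw 5.0 open 0.373 g 29.4 F [-0.6  0.2 -1.4]
time_s: 7.28
position: [0.5196, 0.1975, 0.0501]
tcp_rot: [[0.996, 0.087, 0.002], [0.087, -0.996, 0.0], [0.002, -0.0, -1.0]]
force: [2.5, 0.1, -2.2]
opening: 0.378
grasp_force: 29.4
t 7.28 pos [519.6 197.5  50.1] yaw 5.0 open 0.378 g 29.4 F [ 2.5  0.1 -2.2]
 -> [-5.6, 0.0, 0.1] rot [-0.0, -0.002, -0.001]
```

Spring contact came where expected (about 4 mm compression, 3 N). Pressing on, then going down.

```bash
python3 -m handwheel '[{"delta_rot":[0,0,0],"xyz":[-2,0,0],"hand":1},{"delta_rot":[0,0,0],"xyz":[-4,0,0],"hand":1},{"delta_rot":[0,0,0],"xyz":[-6,0,0],"hand":1},{"delta_rot":[0,0,0],"xyz":[-6,0,0],"hand":1},{"delta_rot":[0,0,0],"xyz":[-6,0,0],"hand":1}]'
python3 d.py
python3 -m handwheel '[{"delta_rot":[0,0,0],"xyz":[0,0,4],"hand":1},{"delta_rot":[0,0,0],"xyz":[0,0,8],"hand":1},{"delta_rot":[0,0,0],"xyz":[0,0,10],"hand":1},{"delta_rot":[0,0,0],"xyz":[0,0,10],"hand":1},{"delta_rot":[0,0,0],"xyz":[0,0,10],"hand":1}]'
python3 d.py 514 197 31.5 5
```

```text
time_s: 7.9
position: [0.5149, 0.1971, 0.0503]
tcp_rot: [[0.996, 0.087, 0.005], [0.087, -0.996, 0.001], [0.005, -0.0, -1.0]]
force: [5.8, -0.2, -0.8]
opening: 0.372
grasp_force: 29.4
t 7.9 pos [514.9 197.1  50.3] yaw 5.0 open 0.372 g 29.4 F [ 5.8 -0.2 -0.8]
time_s: 8.52
position: [0.5151, 0.1973, 0.0405]
tcp_rot: [[0.996, 0.086, 0.005], [0.086, -0.996, 0.001], [0.005, -0.001, -1.0]]
force: [5.7, 0.9, -0.7]
opening: 0.373
grasp_force: 29.3
t 8.53 pos [515.1 197.3  40.5] yaw 4.9 open 0.373 g 29.3 F [ 5.7  0.9 -0.7]
 -> [-1.2, 0.2, 8.9] rot [-0.001, -0.005, -0.001]
```

```bash
python3 -m handwheel '[{"delta_rot":[0,0,0],"xyz":[-1,0,0],"hand":1},{"delta_rot":[0,0,0],"xyz":[-3,0,0],"hand":1},{"delta_rot":[0,0,0],"xyz":[-3,0,3],"hand":1},{"delta_rot":[0,0,0],"xyz":[-3,0,5],"hand":1},{"delta_rot":[0,0,0],"xyz":[-3,0,5],"hand":1}]'
python3 d.py
python3 -m handwheel '[{"delta_rot":[0,0,0],"xyz":[0,0,1],"hand":1},{"delta_rot":[0,0,0],"xyz":[0,0,2],"hand":1},{"delta_rot":[0,0,0],"xyz":[0,0,3],"hand":1},{"delta_rot":[0,0,0],"xyz":[0,0,3],"hand":1},{"delta_rot":[0,0,0],"xyz":[0,0,3],"hand":1}]'
python3 d.py
```

```text
time_s: 9.15
position: [0.5134, 0.1972, 0.0357]
tcp_rot: [[0.996, 0.086, 0.008], [0.086, -0.996, 0.002], [0.008, -0.001, -1.0]]
force: [6.7, 0.5, 0.9]
opening: 0.374
grasp_force: 29.3
t 9.15 pos [513.4 197.2  35.7] yaw 4.9 open 0.374 g 29.3 F [6.7 0.5 0.9]
time_s: 9.78
position: [0.5135, 0.1971, 0.0329]
tcp_rot: [[0.996, 0.086, 0.008], [0.086, -0.996, 0.001], [0.008, -0.001, -1.0]]
force: [8.1, -0.3, 1.3]
opening: 0.374
grasp_force: 29.3
t 9.78 pos [513.5 197.1  32.9] yaw 4.9 open 0.374 g 29.3 F [ 8.1 -0.3  1.3]
```

```bash
python3 -m handwheel '[{"delta_rot":[0,0,0],"xyz":[0,0,1],"hand":1},{"delta_rot":[0,0,0],"xyz":[0,0,2],"hand":1},{"delta_rot":[0,0,0],"xyz":[0,0,2],"hand":1},{"delta_rot":[0,0,0],"xyz":[0,0,2],"hand":1},{"delta_rot":[0,0,0],"xyz":[0,0,2],"hand":1}]'
python3 -m handwheel '[{"delta_rot":[0,0,0],"xyz":[0,0,0],"hand":-0.1},{"delta_rot":[0,0,0],"xyz":[0,0,0],"hand":-0.1},{"delta_rot":[0,0,0],"xyz":[0,0,0],"hand":-0.1},{"delta_rot":[0,0,0],"xyz":[0,0,0],"hand":-0.1},{"delta_rot":[0,0,0],"xyz":[0,0,0],"hand":-0.1}]'
python3 -m handwheel '[{"delta_rot":[0,0,0],"xyz":[0,0,-20],"hand":-0.1},{"delta_rot":[0,0,0],"xyz":[0,0,-50],"hand":-0.1},{"delta_rot":[0,0,0],"xyz":[0,0,-90],"hand":-0.1},{"delta_rot":[0,0,0],"xyz":[0,50,-120],"hand":-0.1},{"delta_rot":[0,0,0],"xyz":[0,110,-120],"hand":-0.1}]'
python3 d.py 600 20 150 -31
python3 -m handwheel '[{"delta_rot":[0,0,0.1],"xyz":[35,35,0],"hand":-0.5},{"delta_rot":[0,0,0.25],"xyz":[70,70,0],"hand":-1},{"delta_rot":[0,0,0.4],"xyz":[105,105,0],"hand":-1},{"delta_rot":[0,0,0.5],"xyz":[130,140,0],"hand":-1},{"delta_rot":[0,0,0.6],"xyz":[150,160,0],"hand":-1}]'
python3 - <<'E'
from h import *
t=cap("top");s=cap("side")
for n,im in(("top",t),("side",s)):
    for z in(.0165,):
        for c in cells(n,im,z): print(n,*c)
c=np.zeros((440,800,3),np.uint8);c[:400,:400]=cv2.resize(t[140:240,150:250],(400,400),interpolation=cv2.INTER_CUBIC);c[:,400:]=cv2.resize(s[240:350,180:280],(400,440),interpolation=cv2.INTER_CUBIC);cv2.imwrite("pics/in1.png",c)
E
python3 d.py 668 -68 120 -31
```

```text
time_s: 10.4
position: [0.5137, 0.1972, 0.0321]
tcp_rot: [[0.996, 0.087, 0.009], [0.087, -0.996, 0.001], [0.009, -0.001, -1.0]]
force: [5.7, -0.3, 10.1]
opening: 0.376
grasp_force: 29.5
time_s: 11.02
position: [0.5092, 0.1966, 0.0295]
tcp_rot: [[0.996, 0.087, -0.001], [0.087, -0.996, -0.0], [-0.001, 0.0, -1.0]]
force: [-0.8, 0.3, -0.9]
opening: 0.549
grasp_force: 0.0
time_s: 11.65
position: [0.5211, 0.0868, 0.1523]
tcp_rot: [[0.996, 0.09, 0.006], [0.09, -0.996, -0.0], [0.006, 0.001, -1.0]]
force: [0.7, 0.1, -1.1]
opening: 0.557
grasp_force: 0.0
t 11.65 pos [521.1  86.8 152.3] yaw 5.2 open 0.557 g 0.0 F [ 0.7  0.1 -1.1]
 -> [72.5, 73.6, 2.9] rot [-0.001, -0.006, 0.631]
time_s: 12.28
position: [0.6834, -0.0614, 0.1494]
tcp_rot: [[0.869, -0.495, -0.0], [-0.495, -0.869, -0.0], [-0.0, 0.0, -1.0]]
force: [-0.0, 1.0, 0.1]
opening: 0.977
grasp_force: 0.0
top dead [334.2 190.7] [ 9.5 15.8] [ 573. -220.] -44
side green [158.5 200.1] [32.2 16.8] [ 912. -184.] 177
side green [217.8 227.3] [15.4 12.6] [677. -77.] -37
side green [238.1 286. ] [24.1 15.3] [530. 167.] 8
side dead [326.6  90.6] [9.4 9.2] [  653. -1503.] 164
side dead [316.   89.5] [ 8. 13.] [  708. -1507.] 16
side dead [265.  207.2] [13.2  7.8] [ 585. -227.] -62
side dead [254.3 238. ] [19.  10.8] [560. -50.] -21
t 12.38 pos [684.6 -62.1 149.4] yaw -29.6 open 0.986 g 0.0 F [-0.2  0.8 -0.2]
 -> [-11.7, 13.3, 29.4] rot [-0.0, -0.003, 0.025]
```

View pics/in1.png

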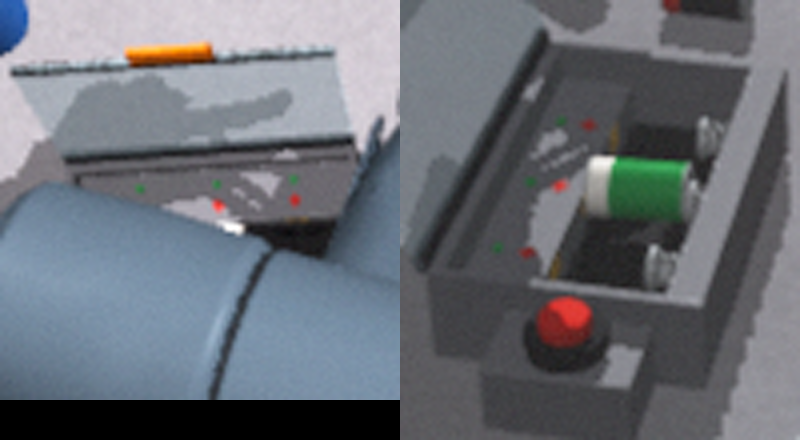

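The side view shows cell B level in the middle bay, white plus end at the contact. Now green A.

```bash
python3 d.py 667 -67 12 -31
python3 -m handwheel '[{"delta_rot":[0,0,0.025],"xyz":[-6,6,20],"hand":-1},{"delta_rot":[0,0,0.025],"xyz":[-12,12,50],"hand":-1},{"delta_rot":[0,0,0.025],"xyz":[-13,12,90],"hand":-1},{"delta_rot":[0,0,0.025],"xyz":[-13,12,120],"hand":-1},{"delta_rot":[0,0,0.025],"xyz":[-13,12,137],"hand":-1}]'
python3 -m handwheel '[{"delta_rot":[0,0,0],"xyz":[0,0,0],"hand":0},{"delta_rot":[0,0,0],"xyz":[0,0,0],"hand":1},{"delta_rot":[0,0,0],"xyz":[0,0,0],"hand":1},{"delta_rot":[0,0,0],"xyz":[0,0,0],"hand":1},{"delta_rot":[0,0,0],"xyz":[0,0,0],"hand":1}]'
python3 -m handwheel '[{"delta_rot":[0,0,0],"xyz":[0,0,0],"hand":1},{"delta_rot":[0,0,0],"xyz":[0,0,0],"hand":1},{"delta_rot":[0,0,0],"xyz":[0,0,0],"hand":1},{"delta_rot":[0,0,0],"xyz":[0,0,0],"hand":1},{"delta_rot":[0,0,0],"xyz":[0,0,0],"hand":1}]'
python3 d.py
python3 -m handwheel '[{"delta_rot":[0,0,0],"xyz":[0,0,-20],"hand":1},{"delta_rot":[0,0,0],"xyz":[0,0,-50],"hand":1},{"delta_rot":[0,0,0],"xyz":[0,0,-80],"hand":1},{"delta_rot":[0,0,0],"xyz":[0,0,-120],"hand":1},{"delta_rot":[0,0,0],"xyz":[0,0,-120],"hand":1}]'
python3 d.py 534.4 136.5 132 5
python3 - <<'E'
from h import *
s=cap("side");p=bot.read_state()["position"];u,v=proj("side",p+[0,0,.004]);x=np.array(bot.read_state()["tcp_rot"])[:,0]
print(u,v,[proj("side",p+[0,0,.004]+k*x)[0] for k in(-.0305,.0305)])
H=hsv(s);m=((abs(H[...,0].astype(int)-65)<18)&(H[...,1]>110)&(H[...,2]>40));uu,vv=int(u),int(v)
row=s[vv-3:vv+4,uu-25:uu+25].mean(0).astype(int);print(uu-25,row.tolist())
E
```

```text
t 12.38 pos [684.6 -62.1 149.4] yaw -29.6 open 0.986 g 0.0 F [-0.2  0.8 -0.2]
 -> [-13.3, 13.0, 137.4] rot [-0.0, -0.003, 0.025]
time_s: 13.0
position: [0.6631, -0.0621, 0.0109]
tcp_rot: [[0.859, -0.511, -0.004], [-0.511, -0.859, 0.001], [-0.004, 0.001, -1.0]]
force: [-0.2, -0.3, 0.6]
opening: 0.999
grasp_force: 0.0
time_s: 13.62
position: [0.6656, -0.0635, 0.0133]
tcp_rot: [[0.859, -0.513, 0.001], [-0.513, -0.859, -0.0], [0.001, -0.0, -1.0]]
force: [0.1, -0.8, 0.0]
opening: 0.515
grasp_force: 0.0
time_s: 14.25
position: [0.6653, -0.0635, 0.0128]
tcp_rot: [[0.859, -0.513, -0.0], [-0.513, -0.859, -0.0], [0.0, 0.0, -1.0]]
force: [-0.6, -0.2, 2.3]
opening: 0.369
grasp_force: 29.9
t 14.25 pos [665.3 -63.5  12.8] yaw -30.8 open 0.369 g 29.9 F [-0.6 -0.2  2.3]
time_s: 14.88
position: [0.6683, -0.064, 0.1377]
tcp_rot: [[0.859, -0.512, 0.01], [-0.512, -0.859, -0.002], [0.009, -0.003, -1.0]]
force: [1.0, -1.3, -1.0]
opening: 0.368
grasp_force: 29.9
t 14.88 pos [668.3 -64.  137.7] yaw -30.8 open 0.368 g 29.9 F [ 1.  -1.3 -1. ]
 -> [-217.8, -103.5, 4.0] rot [0.0, -0.01, -0.625]
216.831524592651
[... 174 characters left out ...]
], [103, 105, 107], [102, 105, 107], [103, 106, 108], [103, 104, 106], [102, 104, 106], [103, 106, 107], [107, 110, 112], [117, 121, 123], [122, 125, 126], [115, 118, 119], [88, 89, 90], [39, 40, 37], [38, 37, 37], [35, 36, 36], [37, 37, 36], [36, 34, 34], [39, 38, 37], [45, 56, 40], [49, 80, 38], [56, 98, 42], [56, 98, 41], [56, 99, 41], [58, 99, 42], [67, 103, 54], [77, 101, 66], [80, 94, 72], [84, 91, 77], [85, 88, 81], [86, 86, 83], [83, 82, 80], [85, 83, 81], [86, 84, 83], [95, 93, 90], [127, 121, 122], [154, 146, 148], [156, 150, 151], [157, 150, 152], [157, 150, 151], [155, 148, 149], [152, 146, 147], [152, 146, 146], [147, 141, 142], [140, 134, 135], [136, 129, 131], [135, 129, 130]]
```

```bash
python3 d.py 535 -40 138 5 534.4 136.5 133 5
```

```text
t 14.93 pos [666.5 -63.5 135.3] yaw -30.8 open 0.374 g 29.9 F [ 0.3 -0.4 -2.5]
 -> [-125.0, 47.2, -3.3] rot [-0.0, -0.005, -0.625]
 -> [14.8, -175.9, 5.0] rot [0.0, 0.0, 0.0]
```

```bash
python3 -m handwheel '[{"delta_rot":[0,0,-0.12],"xyz":[-30,12,0],"hand":1},{"delta_rot":[0,0,-0.25],"xyz":[-60,24,0],"hand":1},{"delta_rot":[0,0,-0.4],"xyz":[-95,36,0],"hand":1},{"delta_rot":[0,0,-0.53],"xyz":[-115,44,0],"hand":1},{"delta_rot":[0,0,-0.625],"xyz":[-125,47,0],"hand":1}]'
python3 -m handwheel '[{"delta_rot":[0,0,0],"xyz":[3,-40,0],"hand":1},{"delta_rot":[0,0,0],"xyz":[6,-85,0],"hand":1},{"delta_rot":[0,0,0],"xyz":[10,-130,0],"hand":1},{"delta_rot":[0,0,0],"xyz":[14,-165,0],"hand":1},{"delta_rot":[0,0,0],"xyz":[15,-176,0],"hand":1}]'
python3 -m handwheel '[{"delta_rot":[0,0,0],"xyz":[0,0,0],"hand":1},{"delta_rot":[0,0,0],"xyz":[0,0,0],"hand":1},{"delta_rot":[0,0,0],"xyz":[0,0,20],"hand":1},{"delta_rot":[0,0,0],"xyz":[0,0,40],"hand":1},{"delta_rot":[0,0,0],"xyz":[0,0,40],"hand":1}]'
python3 d.py 534.4 136.5 51 5
```

```text
time_s: 15.55
position: [0.5309, -0.0388, 0.1315]
tcp_rot: [[0.996, 0.09, -0.005], [0.09, -0.996, 0.001], [-0.004, -0.002, -1.0]]
force: [0.6, 0.0, -1.6]
opening: 0.37
grasp_force: 29.9
time_s: 16.18
position: [0.5322, 0.1387, 0.1317]
tcp_rot: [[0.996, 0.09, -0.003], [0.09, -0.996, -0.0], [-0.003, -0.0, -1.0]]
force: [0.2, -0.6, -0.8]
opening: 0.373
grasp_force: 29.9
time_s: 16.8
position: [0.5324, 0.1355, 0.0915]
tcp_rot: [[0.996, 0.085, -0.004], [0.085, -0.996, -0.0], [-0.004, 0.0, -1.0]]
force: [0.3, -0.4, -1.5]
opening: 0.373
grasp_force: 29.9
t 16.8 pos [532.4 135.5  91.5] yaw 4.9 open 0.373 g 29.9 F [ 0.3 -0.4 -1.5]
 -> [2.2, -0.8, 40.5] rot [0.0, 0.004, -0.002]
```

```bash
python3 -m handwheel '[{"delta_rot":[0,0,0],"xyz":[2,-1,10],"hand":1},{"delta_rot":[0,0,0],"xyz":[2,-1,25],"hand":1},{"delta_rot":[0,0,0],"xyz":[2,-1,36],"hand":1},{"delta_rot":[0,0,0],"xyz":[2,-1,40],"hand":1},{"delta_rot":[0,0,0],"xyz":[2,-1,40],"hand":1}]'
python3 d.py
python3 -m handwheel '[{"delta_rot":[0,0,0],"xyz":[-3,0,0],"hand":1},{"delta_rot":[0,0,0],"xyz":[-6,0,0],"hand":1},{"delta_rot":[0,0,0],"xyz":[-10,0,0],"hand":1},{"delta_rot":[0,0,0],"xyz":[-13,0,0],"hand":1},{"delta_rot":[0,0,0],"xyz":[-13,0,0],"hand":1}]'
python3 d.py 519.5 135.5 51 5
```

```text
time_s: 17.42
position: [0.5352, 0.1381, 0.0523]
tcp_rot: [[0.996, 0.087, -0.001], [0.087, -0.996, -0.0], [-0.001, -0.0, -1.0]]
force: [0.2, -0.5, -1.4]
opening: 0.369
grasp_force: 29.9
t 17.43 pos [535.2 138.1  52.3] yaw 5.0 open 0.369 g 29.9 F [ 0.2 -0.5 -1.4]
time_s: 18.05
position: [0.5245, 0.1371, 0.0534]
tcp_rot: [[0.996, 0.086, 0.005], [0.086, -0.996, 0.0], [0.005, -0.0, -1.0]]
force: [4.8, 1.0, -1.6]
opening: 0.365
grasp_force: 29.9
t 18.05 pos [524.5 137.1  53.4] yaw 5.0 open 0.365 g 29.9 F [ 4.8  1.  -1.6]
 -> [-5.2, 1.2, 2.4] rot [-0.0, -0.005, -0.001]
```

```bash
python3 -m handwheel '[{"delta_rot":[0,0,0],"xyz":[-2,1,0],"hand":1},{"delta_rot":[0,0,0],"xyz":[-4,1,0],"hand":1},{"delta_rot":[0,0,0],"xyz":[-6,1,0],"hand":1},{"delta_rot":[0,0,0],"xyz":[-6,1,0],"hand":1},{"delta_rot":[0,0,0],"xyz":[-6,1,0],"hand":1}]'
python3 d.py
python3 -m handwheel '[{"delta_rot":[0,0,0],"xyz":[0,0,4],"hand":1},{"delta_rot":[0,0,0],"xyz":[0,0,8],"hand":1},{"delta_rot":[0,0,0],"xyz":[0,0,13],"hand":1},{"delta_rot":[0,0,0],"xyz":[0,0,17],"hand":1},{"delta_rot":[0,0,0],"xyz":[0,0,17],"hand":1}]'
python3 d.py 519 135.5 31 5
```

```text
time_s: 18.68
position: [0.5208, 0.1363, 0.0537]
tcp_rot: [[0.996, 0.085, 0.009], [0.085, -0.996, 0.002], [0.009, -0.001, -1.0]]
force: [7.0, 4.2, 0.3]
opening: 0.373
grasp_force: 29.9
t 18.68 pos [520.8 136.3  53.7] yaw 4.9 open 0.373 g 29.9 F [7.  4.2 0.3]
time_s: 19.3
position: [0.5212, 0.1355, 0.0367]
tcp_rot: [[0.996, 0.086, 0.009], [0.086, -0.996, 0.001], [0.009, 0.0, -1.0]]
force: [8.2, 0.9, 0.4]
opening: 0.369
grasp_force: 29.9
t 19.3 pos [521.2 135.5  36.7] yaw 4.9 open 0.369 g 29.9 F [8.2 0.9 0.4]
 -> [-2.2, -0.2, 5.7] rot [0.0, -0.009, -0.001]
```

```bash
python3 -m handwheel '[{"delta_rot":[0,0,0],"xyz":[0,0,2],"hand":1},{"delta_rot":[0,0,0],"xyz":[0,0,4],"hand":1},{"delta_rot":[0,0,0],"xyz":[0,0,5],"hand":1},{"delta_rot":[0,0,0],"xyz":[0,0,5],"hand":1},{"delta_rot":[0,0,0],"xyz":[0,0,5],"hand":1}]'
python3 d.py
```

```text
time_s: 19.92
position: [0.5214, 0.1355, 0.0324]
tcp_rot: [[0.996, 0.086, 0.01], [0.086, -0.996, 0.0], [0.01, 0.0, -1.0]]
force: [7.1, 0.6, 5.1]
opening: 0.371
grasp_force: 29.9
t 19.93 pos [521.4 135.5  32.4] yaw 4.9 open 0.371 g 29.9 F [7.1 0.6 5.1]
```

Vertical force confirms the cell is on the cradles. Releasing and retreating over the next dead cell at (557,-50).

```bash
python3 -m handwheel '[{"delta_rot":[0,0,0],"xyz":[0,0,0],"hand":-0.1},{"delta_rot":[0,0,0],"xyz":[0,0,0],"hand":-0.1},{"delta_rot":[0,0,0],"xyz":[0,0,0],"hand":-0.1},{"delta_rot":[0,0,0],"xyz":[0,0,0],"hand":-0.1},{"delta_rot":[0,0,0],"xyz":[0,0,0],"hand":-0.1}]'
python3 -m handwheel '[{"delta_rot":[0,0,0],"xyz":[0,0,-20],"hand":-0.1},{"delta_rot":[0,0,0],"xyz":[0,0,-50],"hand":-0.1},{"delta_rot":[0,0,0],"xyz":[0,0,-90],"hand":-0.1},{"delta_rot":[0,0,0],"xyz":[0,50,-120],"hand":-0.1},{"delta_rot":[0,0,0],"xyz":[0,100,-120],"hand":-0.1}]'
python3 -m handwheel '[{"delta_rot":[0,0,0],"xyz":[0,60,0],"hand":-1},{"delta_rot":[0,0,0],"xyz":[0,120,0],"hand":-1},{"delta_rot":[0,0,0],"xyz":[0,180,0],"hand":-1},{"delta_rot":[0,0,0],"xyz":[0,220,0],"hand":-1},{"delta_rot":[0,0,0],"xyz":[0,220,0],"hand":-1}]'
python3 - <<'E'
from h import *
t=cap("top");s=cap("side")
for n,im in(("top",t),("side",s)):
    for c in cells(n,im): print(n,*c)
c=np.zeros((440,800,3),np.uint8);c[:400,:400]=cv2.resize(t[140:240,150:250],(400,400),interpolation=cv2.INTER_CUBIC);c[:,400:]=cv2.resize(s[240:350,180:280],(400,440),interpolation=cv2.INTER_CUBIC);cv2.imwrite("pics/in2.png",c)
E
python3 d.py 557 -50 120 3
```

```text
time_s: 20.55
position: [0.5162, 0.1355, 0.0306]
tcp_rot: [[0.996, 0.087, -0.001], [0.087, -0.996, -0.0], [-0.001, -0.0, -1.0]]
force: [0.2, -0.6, -0.1]
opening: 0.549
grasp_force: 0.0
time_s: 21.18
position: [0.5271, 0.0351, 0.1534]
tcp_rot: [[0.996, 0.089, 0.006], [0.089, -0.996, -0.001], [0.006, 0.001, -1.0]]
force: [0.2, -0.6, -0.9]
opening: 0.55
grasp_force: 0.0
time_s: 21.8
position: [0.5448, -0.1868, 0.1507]
tcp_rot: [[0.997, 0.082, 0.001], [0.082, -0.997, -0.001], [0.001, 0.001, -1.0]]
force: [-0.2, 0.3, 0.3]
opening: 0.976
grasp_force: 0.0
top green [205.9 204.7] [18.7 12.2] [518. 200.] 7
top green [225.5 200.5] [12. 14.] [533. 136.] 2
top dead [160.  207.5] [12. 13.] [506. 349.] 91
side green [244.6 270.6] [23.1 14.4] [536. 103.] 3
side green [238.1 286.1] [24.1 15.1] [530. 167.] 8
side dead [320.5  90.4] [22.2  9.1] [  683. -1498.] -180
side dead [268.8 204.1] [10.8  7.7] [ 579. -250.] -60
t 21.9 pos [ 543.6 -183.1  150.4] yaw 4.9 open 0.995 g 0.0 F [-0.9  0.5 -0.9]
 -> [24.8, -131.4, 30.5] rot [-0.001, 0.001, 0.033]
```

View pics/in2.png

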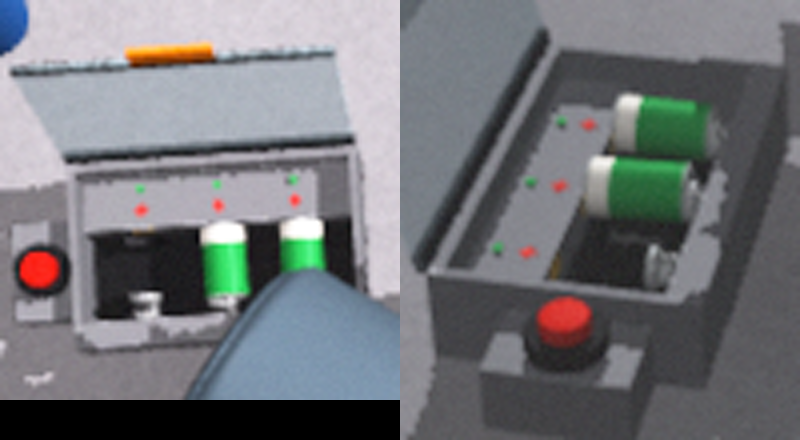

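Both green cells sit level at the plus contacts: top crop (225,230) and (302,245), tops against the contact line. The dead-cell readings have changed, so I'll move clear and re-measure.

```bash
python3 -m handwheel '[{"delta_rot":[0,0,0],"xyz":[-30,20,-10],"hand":-1},{"delta_rot":[0,0,0],"xyz":[-60,40,-20],"hand":-1},{"delta_rot":[0,0,0],"xyz":[-90,60,-40],"hand":-1},{"delta_rot":[0,0,0],"xyz":[-120,80,-50],"hand":-1},{"delta_rot":[0,0,0],"xyz":[-140,100,-50],"hand":-1}]'
python3 - <<'E'
from h import *
t=cap("top");s=cap("side")
for n,im in(("top",t),("side",s)):
    for c in cells(n,im): print(n,*c)
c=np.zeros((420,800,3),np.uint8);c[:,:400]=t[:,150:550];c[:,400:]=s[:,100:500];cv2.imwrite("pics/p2.png",c)
E
python3 d.py
```

```text
time_s: 22.52
position: [0.4128, -0.2938, 0.2016]
tcp_rot: [[0.996, 0.089, 0.0], [0.089, -0.996, 0.0], [0.0, -0.0, -1.0]]
force: [0.2, 0.7, -1.0]
opening: 0.996
grasp_force: 0.0
top green [205.8 204.3] [17.8 12.2] [520. 200.] 7
top green [225.5 203.5] [18. 12.] [523. 136.] 2
top dead [324.5 194.5] [16. 10.] [ 560. -188.] 1
top dead [339.3 193.3] [10.2 16.6] [ 565. -236.] -44
top dead [160.  207.5] [12. 13.] [506. 349.] 91
side green [158.4 200.1] [32.2 16.7] [ 913. -183.] 176
side green [244.4 270.4] [22.9 14.2] [536. 102.] 2
side green [238.5 286. ] [15. 24.] [529. 167.] 16
side dead [268.9 204.1] [11.   8.5] [ 579. -250.] -56
t 22.62 pos [ 412.5 -295.   201. ] yaw 4.9 open 1.0 g 0.0 F [0.4 1.3 0.7]
```

View pics/p2.png

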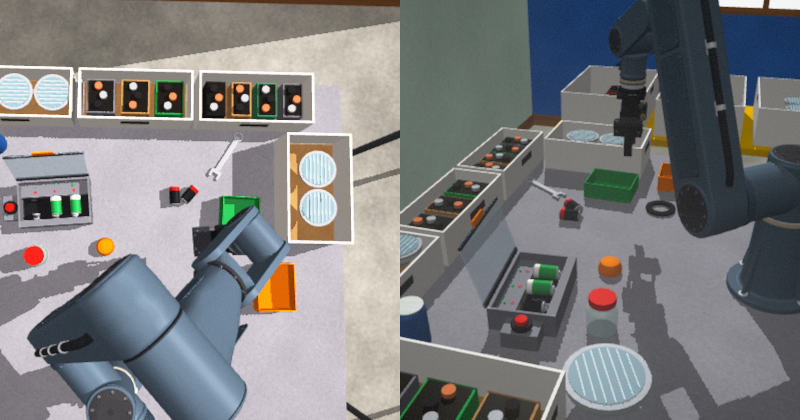

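Both dead cells now lie together: D1 at top crop (175,195) → (560,-188), D2 at (190,193) → (565,-236), at an angle. I take D2 first, gripped towards its plus end so the finger clears D1.

```bash
python3 d.py 574 -244 130 -44 574 -244 12 -44
```

```text
t 22.62 pos [ 412.5 -295.   201. ] yaw 4.9 open 1.0 g 0.0 F [0.4 1.3 0.7]
 -> [165.3, -37.0, 71.0] rot [0.0, 0.0, 0.854]
 -> [0.0, 0.0, 118.0] rot [0.0, 0.0, 0.0]
```

```bash
python3 -m handwheel '[{"delta_rot":[0,0,0.17],"xyz":[35,-8,15],"hand":-1},{"delta_rot":[0,0,0.34],"xyz":[70,-16,30],"hand":-1},{"delta_rot":[0,0,0.51],"xyz":[105,-24,45],"hand":-1},{"delta_rot":[0,0,0.68],"xyz":[140,-32,60],"hand":-1},{"delta_rot":[0,0,0.85],"xyz":[165,-37,71],"hand":-1}]'
python3 -m handwheel '[{"delta_rot":[0,0,0],"xyz":[0,0,10],"hand":-1},{"delta_rot":[0,0,0],"xyz":[0,0,20],"hand":-1},{"delta_rot":[0,0,0],"xyz":[0,0,30],"hand":-1},{"delta_rot":[0,0,0],"xyz":[0,0,30],"hand":-1},{"delta_rot":[0,0,0],"xyz":[0,0,30],"hand":-1}]'
python3 d.py 574 -244 12 -44
```

```text
time_s: 23.25
position: [0.5762, -0.2404, 0.1286]
tcp_rot: [[0.721, -0.693, -0.001], [-0.693, -0.721, 0.002], [-0.002, -0.0, -1.0]]
force: [0.8, -0.8, 0.2]
opening: 1.006
grasp_force: 0.0
time_s: 23.88
position: [0.5745, -0.2444, 0.1001]
tcp_rot: [[0.722, -0.692, 0.0], [-0.692, -0.722, -0.0], [0.0, -0.0, -1.0]]
force: [0.8, 0.4, -0.0]
opening: 0.998
grasp_force: 0.0
t 23.88 pos [ 574.5 -244.4  100.1] yaw -43.8 open 0.998 g 0.0 F [ 0.8  0.4 -0. ]
 -> [-0.7, 0.1, 88.1] rot [-0.0, -0.0, 0.004]
```

```bash
python3 -m handwheel '[{"delta_rot":[0,0,0],"xyz":[0,0,25],"hand":-1},{"delta_rot":[0,0,0],"xyz":[0,0,50],"hand":-1},{"delta_rot":[0,0,0],"xyz":[0,0,70],"hand":-1},{"delta_rot":[0,0,0],"xyz":[0,0,82],"hand":-1},{"delta_rot":[0,0,0],"xyz":[0,0,87],"hand":-1}]'
python3 -m handwheel '[{"delta_rot":[0,0,0],"xyz":[0,0,0],"hand":0},{"delta_rot":[0,0,0],"xyz":[0,0,0],"hand":1},{"delta_rot":[0,0,0],"xyz":[0,0,0],"hand":1},{"delta_rot":[0,0,0],"xyz":[0,0,0],"hand":1},{"delta_rot":[0,0,0],"xyz":[0,0,0],"hand":1}]'
python3 -m handwheel '[{"delta_rot":[0,0,0],"xyz":[0,0,0],"hand":1},{"delta_rot":[0,0,0],"xyz":[0,0,0],"hand":1},{"delta_rot":[0,0,0],"xyz":[0,0,0],"hand":1},{"delta_rot":[0,0,0],"xyz":[0,0,0],"hand":1},{"delta_rot":[0,0,0],"xyz":[0,0,-5],"hand":1}]'
python3 -m handwheel '[{"delta_rot":[0,0,0],"xyz":[0,0,-25],"hand":1},{"delta_rot":[0,0,0],"xyz":[0,0,-55],"hand":1},{"delta_rot":[0,0,0],"xyz":[0,0,-85],"hand":1},{"delta_rot":[0,0,0],"xyz":[0,0,-115],"hand":1},{"delta_rot":[0,0,0],"xyz":[0,0,-115],"hand":1}]'
python3 d.py 458 -391 130 -90 458 -391 32 -90
```

```text
time_s: 24.5
position: [0.5746, -0.244, 0.0122]
tcp_rot: [[0.723, -0.691, -0.0], [-0.691, -0.723, 0.0], [-0.0, 0.0, -1.0]]
force: [-0.3, -0.1, -0.1]
opening: 1.001
grasp_force: 0.0
time_s: 25.12
position: [0.5748, -0.244, 0.0129]
tcp_rot: [[0.723, -0.691, 0.0], [-0.691, -0.723, -0.0], [0.0, -0.0, -1.0]]
force: [0.2, 0.8, 0.1]
opening: 0.517
grasp_force: 0.0
time_s: 25.75
position: [0.5743, -0.2435, 0.0173]
tcp_rot: [[0.722, -0.691, -0.001], [-0.691, -0.722, 0.001], [-0.001, -0.0, -1.0]]
force: [0.2, 0.5, -0.7]
opening: 0.371
grasp_force: 29.5
time_s: 26.38
position: [0.5764, -0.2448, 0.1352]
tcp_rot: [[0.723, -0.691, 0.005], [-0.691, -0.723, -0.003], [0.006, -0.001, -1.0]]
force: [0.4, 0.2, -2.3]
opening: 0.372
grasp_force: 29.5
t 26.38 pos [ 576.4 -244.8  135.2] yaw -43.7 open 0.372 g 29.5 F [ 0.4  0.2 -2.3]
 -> [15.5, 187.5, 5.0] rot [-0.004, -0.005, 0.808]
 -> [0.0, 0.0, 98.0] rot [0.0, 0.0, 0.0]
```

```bash
python3 -m handwheel '[{"delta_rot":[0,0,0.16],"xyz":[5,40,0],"hand":1},{"delta_rot":[0,0,0.32],"xyz":[10,80,0],"hand":1},{"delta_rot":[0,0,0.48],"xyz":[15,120,0],"hand":1},{"delta_rot":[0,0,0.64],"xyz":[20,160,0],"hand":1},{"delta_rot":[0,0,0.81],"xyz":[24,196,0],"hand":1}]'
python3 -m handwheel '[{"delta_rot":[0,0,0],"xyz":[0,0,10],"hand":1},{"delta_rot":[0,0,0],"xyz":[0,0,30],"hand":1},{"delta_rot":[0,0,0],"xyz":[0,0,50],"hand":1},{"delta_rot":[0,0,0],"xyz":[0,0,60],"hand":1},{"delta_rot":[0,0,0],"xyz":[0,0,60],"hand":1}]'
python3 d.py 458 -403 34 -90
```

```text
time_s: 27.0
position: [0.455, -0.4024, 0.1308]
tcp_rot: [[-0.008, -1.0, -0.002], [-1.0, 0.008, 0.002], [-0.002, 0.002, -1.0]]
force: [0.9, -0.3, -1.9]
opening: 0.377
grasp_force: 29.5
time_s: 27.62
position: [0.4563, -0.4008, 0.0712]
tcp_rot: [[-0.001, -1.0, -0.002], [-1.0, 0.001, 0.003], [-0.003, 0.002, -1.0]]
force: [-0.7, -0.6, -1.3]
opening: 0.371
grasp_force: 29.5
t 27.62 pos [ 456.3 -400.8   71.2] yaw -90.1 open 0.371 g 29.5 F [-0.7 -0.6 -1.3]
 -> [2.3, -1.8, 37.2] rot [0.002, 0.003, -0.001]
```

```bash
python3 -m handwheel '[{"delta_rot":[0,0,0],"xyz":[2,-3,10],"hand":1},{"delta_rot":[0,0,0],"xyz":[2,-3,25],"hand":1},{"delta_rot":[0,0,0],"xyz":[2,-3,37],"hand":1},{"delta_rot":[0,0,0],"xyz":[2,-3,40],"hand":1},{"delta_rot":[0,0,0],"xyz":[2,-3,40],"hand":1}]'
python3 -m handwheel '[{"delta_rot":[0,0,0],"xyz":[0,0,0],"hand":0},{"delta_rot":[0,0,0],"xyz":[0,0,0],"hand":0},{"delta_rot":[0,0,0],"xyz":[0,0,0],"hand":0},{"delta_rot":[0,0,0],"xyz":[0,0,0],"hand":0},{"delta_rot":[0,0,0],"xyz":[0,0,0],"hand":0}]'
python3 -m handwheel '[{"delta_rot":[0,0,0],"xyz":[0,0,-30],"hand":0},{"delta_rot":[0,0,0],"xyz":[0,0,-60],"hand":0},{"delta_rot":[0,0,0],"xyz":[0,0,-90],"hand":0},{"delta_rot":[0,0,0],"xyz":[0,0,-120],"hand":0},{"delta_rot":[0,0,0],"xyz":[0,0,-120],"hand":0}]'
python3 - <<'E'
from h import *
t=cap("top");s=cap("side")
for n,im in(("top",t),("side",s)):
    for c in cells(n,im): print(n,*c)
E
python3 d.py 560 -188 130 1 560 -188 12 1
```

```text
time_s: 28.25
position: [0.4594, -0.4041, 0.0324]
tcp_rot: [[-0.003, -1.0, -0.0], [-1.0, 0.003, 0.001], [-0.001, 0.0, -1.0]]
force: [-0.2, 0.2, -1.3]
opening: 0.374
grasp_force: 29.5
time_s: 28.88
position: [0.4596, -0.4042, 0.0329]
tcp_rot: [[-0.002, -1.0, 0.0], [-1.0, 0.002, -0.0], [0.0, -0.0, -1.0]]
force: [-0.9, -0.0, -0.3]
opening: 0.5
grasp_force: 0.0
time_s: 29.5
position: [0.4608, -0.4056, 0.1553]
tcp_rot: [[-0.002, -1.0, 0.004], [-1.0, 0.002, -0.005], [0.005, -0.004, -1.0]]
force: [0.3, 1.2, -0.1]
opening: 0.5
grasp_force: 0.0
top green [205.9 204.2] [17.9 12.3] [520. 200.] 7
top green [225.5 203. ] [12. 19.] [525. 136.] 2
top dead [323.5 194.5] [16. 10.] [ 560. -184.] 1
top dead [160.  207.5] [12. 13.] [506. 349.] 91
top dead [388. 226.] [ 9. 17.] [ 460. -397.] -89
side green [158.5 200.1] [32.2 16.8] [ 912. -184.] 177
side green [245.  270.5] [14. 23.] [535. 102.] 16
side green [238.2 286.1] [24.1 15.2] [529. 168.] 9
side dead [319.5 182.5] [9.5 6.7] [ 463. -441.] -54
t 29.6 pos [ 459.3 -403.8  152.4] yaw -90.1 open 0.495 g 0.0 F [-1.   0.  -1.1]
 -> [-216.1, -100.2, 22.5] rot [-0.0, 0.001, -1.591]
 -> [0.0, 0.0, 118.0] rot [0.0, 0.0, 0.0]
```

D2 is in the bin. D1 is at (560,-184).

```bash
python3 -m handwheel '[{"delta_rot":[0,0,-0.18],"xyz":[-44,-20,0],"hand":0},{"delta_rot":[0,0,-0.36],"xyz":[-88,-40,5],"hand":-0.5},{"delta_rot":[0,0,-0.54],"xyz":[-132,-60,10],"hand":-1},{"delta_rot":[0,0,-0.72],"xyz":[-176,-80,15],"hand":-1},{"delta_rot":[0,0,-0.9],"xyz":[-220,-101,22],"hand":-1}]'
python3 d.py 560 -184 110 1
```

```text
time_s: 30.22
position: [0.5606, -0.1825, 0.1288]
tcp_rot: [[0.785, -0.619, -0.003], [-0.619, -0.785, 0.002], [-0.003, 0.001, -1.0]]
force: [0.1, -0.1, -0.3]
opening: 0.865
grasp_force: 0.0
t 30.23 pos [ 560.6 -182.5  128.8] yaw -38.2 open 0.865 g 0.0 F [ 0.1 -0.1 -0.3]
 -> [0.5, 1.5, 18.8] rot [-0.001, 0.003, -0.685]
```

```bash
python3 -m handwheel '[{"delta_rot":[0,0,-0.17],"xyz":[0,1,5],"hand":-1},{"delta_rot":[0,0,-0.34],"xyz":[0,1,10],"hand":-1},{"delta_rot":[0,0,-0.51],"xyz":[0,1,15],"hand":-1},{"delta_rot":[0,0,-0.685],"xyz":[0,1,20],"hand":-1},{"delta_rot":[0,0,-0.685],"xyz":[0,1,20],"hand":-1}]'
python3 d.py 560 -184 12 1
python3 -m handwheel '[{"delta_rot":[0,0,0],"xyz":[0,0,25],"hand":-1},{"delta_rot":[0,0,0],"xyz":[0,0,50],"hand":-1},{"delta_rot":[0,0,0],"xyz":[0,0,75],"hand":-1},{"delta_rot":[0,0,0],"xyz":[0,0,90],"hand":-1},{"delta_rot":[0,0,0],"xyz":[0,0,95],"hand":-1}]'
python3 d.py 560 -184 12 1
```

```text
time_s: 30.85
position: [0.5591, -0.1845, 0.1087]
tcp_rot: [[1.0, 0.01, -0.004], [0.01, -1.0, 0.002], [-0.004, -0.002, -1.0]]
force: [0.1, 0.1, 0.2]
opening: 0.996
grasp_force: 0.0
t 30.85 pos [ 559.1 -184.5  108.7] yaw 0.6 open 0.996 g 0.0 F [0.1 0.1 0.2]
 -> [1.3, -0.2, 96.7] rot [-0.002, 0.004, -0.008]
time_s: 31.48
position: [0.5598, -0.1849, 0.0146]
tcp_rot: [[1.0, 0.01, -0.002], [0.01, -1.0, 0.001], [-0.002, -0.001, -1.0]]
force: [1.4, 0.2, -0.0]
opening: 1.0
grasp_force: 0.0
t 31.48 pos [ 559.8 -184.9   14.6] yaw 0.6 open 1.0 g 0.0 F [ 1.4  0.2 -0. ]
 -> [0.2, -0.9, 2.6] rot [-0.001, 0.002, -0.007]
```

```bash
python3 -m handwheel '[{"delta_rot":[0,0,0],"xyz":[0,0,2],"hand":0},{"delta_rot":[0,0,0],"xyz":[0,0,2],"hand":1},{"delta_rot":[0,0,0],"xyz":[0,0,2],"hand":1},{"delta_rot":[0,0,0],"xyz":[0,0,2],"hand":1},{"delta_rot":[0,0,0],"xyz":[0,0,2],"hand":1}]'
python3 -m handwheel '[{"delta_rot":[0,0,0],"xyz":[0,0,0],"hand":1},{"delta_rot":[0,0,0],"xyz":[0,0,0],"hand":1},{"delta_rot":[0,0,0],"xyz":[0,0,0],"hand":1},{"delta_rot":[0,0,0],"xyz":[0,0,0],"hand":1},{"delta_rot":[0,0,0],"xyz":[0,0,-5],"hand":1}]'
python3 -m handwheel '[{"delta_rot":[0,0,0],"xyz":[0,0,-25],"hand":1},{"delta_rot":[0,0,0],"xyz":[0,0,-55],"hand":1},{"delta_rot":[0,0,0],"xyz":[0,0,-85],"hand":1},{"delta_rot":[0,0,0],"xyz":[0,0,-115],"hand":1},{"delta_rot":[0,0,0],"xyz":[0,0,-115],"hand":1}]'
python3 d.py 513 -391 130 0
```

```text
time_s: 32.1
position: [0.5606, -0.1853, 0.014]
tcp_rot: [[1.0, 0.012, 0.0], [0.012, -1.0, -0.0], [0.0, 0.0, -1.0]]
force: [-0.1, -0.9, 0.7]
opening: 0.519
grasp_force: 0.0
time_s: 32.72
position: [0.56, -0.185, 0.0184]
tcp_rot: [[1.0, 0.012, -0.001], [0.012, -1.0, 0.001], [-0.001, -0.001, -1.0]]
force: [-0.3, 0.5, -1.3]
opening: 0.37
grasp_force: 29.6
time_s: 33.35
position: [0.562, -0.1861, 0.1361]
tcp_rot: [[1.0, 0.012, 0.005], [0.012, -1.0, -0.003], [0.005, 0.003, -1.0]]
force: [0.2, -0.3, -1.8]
opening: 0.372
grasp_force: 29.6
t 33.35 pos [ 562.  -186.1  136.1] yaw 0.7 open 0.372 g 29.6 F [ 0.2 -0.3 -1.8]
 -> [-51.5, 204.3, 6.4] rot [0.003, -0.005, 0.012]
```

```bash
python3 -m handwheel '[{"delta_rot":[0,0,0],"xyz":[-11,45,0],"hand":1},{"delta_rot":[0,0,0],"xyz":[-22,90,0],"hand":1},{"delta_rot":[0,0,0],"xyz":[-33,135,0],"hand":1},{"delta_rot":[0,0,0],"xyz":[-44,180,0],"hand":1},{"delta_rot":[0,0,0],"xyz":[-50,204,0],"hand":1}]'
python3 -m handwheel '[{"delta_rot":[0,0,0],"xyz":[0,0,5],"hand":1},{"delta_rot":[0,0,0],"xyz":[0,0,25],"hand":1},{"delta_rot":[0,0,0],"xyz":[0,0,45],"hand":1},{"delta_rot":[0,0,0],"xyz":[0,0,60],"hand":1},{"delta_rot":[0,0,0],"xyz":[0,0,60],"hand":1}]'
python3 d.py 513 -391 35 0
```

```text
time_s: 33.98
position: [0.5116, -0.3916, 0.1321]
tcp_rot: [[1.0, 0.01, -0.001], [0.01, -1.0, 0.001], [-0.001, -0.001, -1.0]]
force: [0.3, 1.0, -1.9]
opening: 0.371
grasp_force: 29.6
time_s: 34.6
position: [0.5123, -0.3876, 0.072]
tcp_rot: [[1.0, 0.013, -0.003], [0.013, -1.0, 0.003], [-0.003, -0.003, -1.0]]
force: [-0.8, -0.4, -0.6]
opening: 0.373
grasp_force: 29.6
t 34.6 pos [ 512.3 -387.6   72. ] yaw 0.7 open 0.373 g 29.6 F [-0.8 -0.4 -0.6]
 -> [0.7, 3.6, 37.0] rot [-0.003, 0.003, 0.013]
```

```bash
python3 -m handwheel '[{"delta_rot":[0,0,0],"xyz":[1,3,10],"hand":1},{"delta_rot":[0,0,0],"xyz":[1,3,20],"hand":1},{"delta_rot":[0,0,0],"xyz":[1,3,28],"hand":1},{"delta_rot":[0,0,0],"xyz":[1,3,28],"hand":1},{"delta_rot":[0,0,0],"xyz":[1,3,28],"hand":1}]'
python3 -m handwheel '[{"delta_rot":[0,0,0],"xyz":[0,0,0],"hand":0},{"delta_rot":[0,0,0],"xyz":[0,0,0],"hand":0},{"delta_rot":[0,0,0],"xyz":[0,0,0],"hand":0},{"delta_rot":[0,0,0],"xyz":[0,0,0],"hand":0},{"delta_rot":[0,0,0],"xyz":[0,0,0],"hand":0}]'
python3 -m handwheel '[{"delta_rot":[0,0,0],"xyz":[0,0,-30],"hand":0},{"delta_rot":[0,0,0],"xyz":[0,0,-60],"hand":0},{"delta_rot":[0,0,0],"xyz":[0,0,-90],"hand":0},{"delta_rot":[0,0,0],"xyz":[0,0,-130],"hand":1},{"delta_rot":[0,0,0],"xyz":[0,0,-160],"hand":1}]'
python3 - <<'E'
from h import *
t=cap("top");s=cap("side");cv2.imwrite("raw_top9.png",t);cv2.imwrite("raw_side9.png",s)
for n,im in(("top",t),("side",s)):
    for c in cells(n,im): print(n,*c)
# lid tab orange
for n,im,box in(("top",t,(150,130,250,190)),("side",s,(140,190,230,260))):
    x0,y0,x1,y1=box;H=hsv(im)[y0:y1,x0:x1];m=((H[...,0]>8)&(H[...,0]<22)&(H[...,1]>150)).astype(np.uint8)
    k,l,st,c=cv2.connectedComponentsWithStats(m);print(n,[(np.round(c[i]+[x0,y0],1).tolist(),int(st[i,4])) for i in range(1,k) if st[i,4]>8])
E
python3 d.py
```

```text
time_s: 35.22
position: [0.514, -0.3929, 0.0459]
tcp_rot: [[1.0, 0.012, 0.0], [0.012, -1.0, -0.0], [0.0, 0.0, -1.0]]
force: [0.6, -0.1, -2.4]
opening: 0.372
grasp_force: 29.6
time_s: 35.85
position: [0.5139, -0.3928, 0.0458]
tcp_rot: [[1.0, 0.012, 0.0], [0.012, -1.0, -0.0], [0.0, 0.0, -1.0]]
force: [-1.0, 0.3, 0.4]
opening: 0.502
grasp_force: 0.0
time_s: 36.48
position: [0.5142, -0.393, 0.2075]
tcp_rot: [[1.0, 0.012, 0.001], [0.012, -1.0, -0.001], [0.001, 0.001, -1.0]]
force: [-0.6, 0.5, -0.6]
opening: 0.354
grasp_force: 0.0
top green [205.9 204.2] [17.9 12.3] [520. 200.] 7
top green [225.5 203. ] [12. 19.] [525. 136.] 2
top dead [160.  207.5] [12. 13.] [506. 349.] 91
side green [244.4 270.2] [22.9 14.2] [537. 102.] 0
side green [238.5 286. ] [15. 24.] [529. 167.] 16
side dead [316.2  89.7] [26.1 22.3] [  706. -1504.] 122
side dead [319.5 182.5] [8. 8.] [ 463. -441.] 16
top [([192.1, 153.5], 86)]
side [([158.0, 203.2], 21), ([176.8, 217.4], 120)]
t 36.58 pos [ 515.7 -394.6  210. ] yaw 0.7 open 0.273 g 0.0 F [-0.  -0.1  0.4]
```

```bash
python3 - <<'E'
from h import *
p,e=tri((192.1,153.5),(176.8,217.4));p*=1000
c,s=np.cos(np.radians(5)),np.sin(np.radians(5))
d=p[:2]-[517,197.3];q=[c*d[0]+s*d[1],-s*d[0]+c*d[1]];print(np.round(p,1),round(e*1000,1),"charger",np.round(q,1))
r=np.array([q[0]-83,p[2]-56.5]);print("r",np.linalg.norm(r),"angle",np.pi-np.arctan2(r[1],r[0]))
E
```

```text
[645.2 211.1 207.1] 2.4 charger [128.9   2.5]
r 157.43589839820055 angle 1.866623355436608
```

The dead cells are binned and the lid is at about 1.87 rad with its tab at charger (129, 0, 207). Moving high, then behind the lid with the fingers closed.

```bash
python3 d.py 650 -150 295 5 676 211 295 5
python3 - <<'E'
import cv2,numpy as np
t=cv2.imread("raw_top9.png");s=cv2.imread("raw_side9.png")
c=np.zeros((420,800,3),np.uint8);c[:400,:400]=cv2.resize(t[170:270,340:440],(400,400),interpolation=cv2.INTER_CUBIC);c[:,400:]=cv2.resize(s[130:270,200:333],(400,420),interpolation=cv2.INTER_CUBIC)
cv2.imwrite("pics/bin.png",c)
E
```

```text
t 36.58 pos [ 515.7 -394.6  210. ] yaw 0.7 open 0.273 g 0.0 F [-0.  -0.1  0.4]
 -> [137.7, -242.4, -85.8] rot [0.007, -0.006, -0.075]
 -> [57.4, -357.4, 0.0] rot [0.0, 0.0, 0.0]
```

View pics/bin.png

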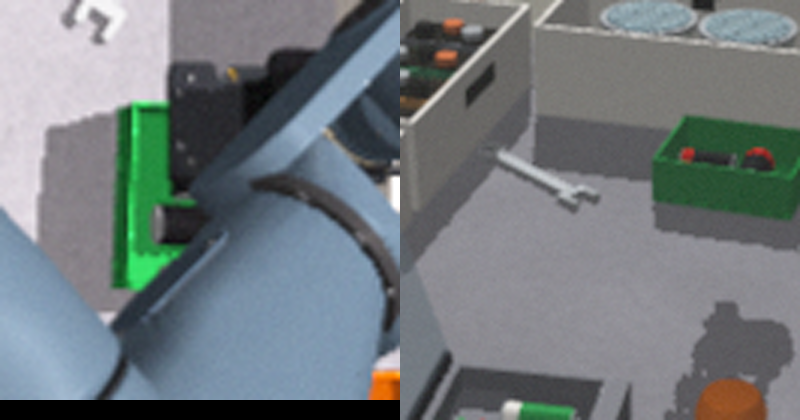

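The side crop shows both dead cells inside the green bin at (715,158) and (757,158). Going to the lid.

```bash
python3 -m handwheel '[{"delta_rot":[0,0,0],"xyz":[20,-35,-30],"hand":1},{"delta_rot":[0,0,-0.02],"xyz":[50,-85,-60],"hand":1},{"delta_rot":[0,0,-0.04],"xyz":[80,-140,-85],"hand":1},{"delta_rot":[0,0,-0.06],"xyz":[110,-190,-85],"hand":1},{"delta_rot":[0,0,-0.075],"xyz":[138,-242,-85],"hand":1}]'
python3 -m handwheel '[{"delta_rot":[0,0,0],"xyz":[10,-55,0],"hand":1},{"delta_rot":[0,0,0],"xyz":[19,-110,0],"hand":1},{"delta_rot":[0,0,0],"xyz":[28,-165,0],"hand":1},{"delta_rot":[0,0,0],"xyz":[37,-220,0],"hand":1},{"delta_rot":[0,0,0],"xyz":[46,-275,0],"hand":1}]'
python3 -m handwheel '[{"delta_rot":[0,0,0],"xyz":[5,-40,0],"hand":1},{"delta_rot":[0,0,0],"xyz":[11,-80,0],"hand":1},{"delta_rot":[0,0,0],"xyz":[11,-80,0],"hand":1},{"delta_rot":[0,0,0],"xyz":[11,-80,0],"hand":1},{"delta_rot":[0,0,0],"xyz":[11,-80,0],"hand":1}]'
python3 d.py 678 211.4 190 5
```

```text
time_s: 37.2
position: [0.6496, -0.1475, 0.2899]
tcp_rot: [[0.996, 0.087, -0.001], [0.087, -0.996, 0.0], [-0.001, -0.0, -1.0]]
force: [0.5, -0.5, -0.1]
opening: 0.01
grasp_force: 0.0
time_s: 37.83
position: [0.6704, 0.1306, 0.2889]
tcp_rot: [[0.996, 0.087, -0.003], [0.087, -0.996, -0.0], [-0.003, -0.0, -1.0]]
force: [0.3, -0.5, 0.5]
opening: 0.009
grasp_force: 0.0
time_s: 38.45
position: [0.675, 0.208, 0.2901]
tcp_rot: [[0.996, 0.085, -0.001], [0.085, -0.996, -0.001], [-0.001, 0.0, -1.0]]
force: [1.6, 0.1, -0.5]
opening: 0.009
grasp_force: 0.0
t 38.45 pos [675.  208.  290.1] yaw 4.9 open 0.009 g 0.0 F [ 1.6  0.1 -0.5]
 -> [3.4, -3.1, 100.1] rot [0.0, 0.001, -0.002]
```

Down behind the lid, then push forwards (65 mm at Z=190).

```bash
python3 -m handwheel '[{"delta_rot":[0,0,0],"xyz":[4,-3,15],"hand":1},{"delta_rot":[0,0,0],"xyz":[4,-3,40],"hand":1},{"delta_rot":[0,0,0],"xyz":[4,-3,65],"hand":1},{"delta_rot":[0,0,0],"xyz":[4,-3,88],"hand":1},{"delta_rot":[0,0,0],"xyz":[4,-3,100],"hand":1}]'
python3 d.py
python3 -m handwheel '[{"delta_rot":[0,0,0],"xyz":[-5,0,0],"hand":1},{"delta_rot":[0,0,0],"xyz":[-11,0,0],"hand":1},{"delta_rot":[0,0,0],"xyz":[-17,0,0],"hand":1},{"delta_rot":[0,0,0],"xyz":[-24,0,0],"hand":1},{"delta_rot":[0,0,0],"xyz":[-31,0,0],"hand":1}]'
python3 -m handwheel '[{"delta_rot":[0,0,0],"xyz":[-7,0,0],"hand":1},{"delta_rot":[0,0,0],"xyz":[-14,0,0],"hand":1},{"delta_rot":[0,0,0],"xyz":[-21,0,0],"hand":1},{"delta_rot":[0,0,0],"xyz":[-28,0,0],"hand":1},{"delta_rot":[0,0,0],"xyz":[-34,0,0],"hand":1}]'
python3 d.py 613.6 206.7 190 5
```

```text
time_s: 39.08
position: [0.6779, 0.212, 0.1881]
tcp_rot: [[0.996, 0.086, -0.004], [0.086, -0.996, -0.0], [-0.004, 0.0, -1.0]]
force: [0.2, 0.1, -1.0]
opening: 0.007
grasp_force: 0.0
t 39.08 pos [677.9 212.  188.1] yaw 4.9 open 0.007 g 0.0 F [ 0.2  0.1 -1. ]
time_s: 39.7
position: [0.6484, 0.2102, 0.1919]
tcp_rot: [[0.996, 0.087, 0.003], [0.087, -0.996, 0.0], [0.003, -0.0, -1.0]]
force: [1.3, 0.5, 0.1]
opening: 0.005
grasp_force: 0.8
time_s: 40.33
position: [0.6135, 0.2071, 0.1906]
tcp_rot: [[0.996, 0.087, -0.0], [0.087, -0.996, -0.0], [-0.0, 0.0, -1.0]]
force: [1.2, -0.8, 0.9]
opening: 0.006
grasp_force: 0.7
t 40.33 pos [613.5 207.1 190.6] yaw 5.0 open 0.006 g 0.7 F [ 1.2 -0.8  0.9]
 -> [0.1, 0.4, 0.6] rot [0.0, 0.0, -0.0]
```

```bash
python3 -m handwheel '[{"delta_rot":[0,0,0],"xyz":[-7,0,0],"hand":1},{"delta_rot":[0,0,0],"xyz":[-14,0,1],"hand":1},{"delta_rot":[0,0,0],"xyz":[-21,0,2],"hand":1},{"delta_rot":[0,0,0],"xyz":[-27,0,3],"hand":1},{"delta_rot":[0,0,0],"xyz":[-33,0,4],"hand":1}]'
python3 -m handwheel '[{"delta_rot":[0,0,0],"xyz":[-7,0,2],"hand":1},{"delta_rot":[0,0,0],"xyz":[-14,0,4],"hand":1},{"delta_rot":[0,0,0],"xyz":[-21,0,7],"hand":1},{"delta_rot":[0,0,0],"xyz":[-28,0,10],"hand":1},{"delta_rot":[0,0,0],"xyz":[-35,0,14],"hand":1}]'
python3 -m handwheel '[{"delta_rot":[0,0,0],"xyz":[-6,0,4],"hand":1},{"delta_rot":[0,0,0],"xyz":[-12,0,8],"hand":1},{"delta_rot":[0,0,0],"xyz":[-18,0,13],"hand":1},{"delta_rot":[0,0,0],"xyz":[-24,0,18],"hand":1},{"delta_rot":[0,0,0],"xyz":[-29,0,24],"hand":1}]'
python3 d.py 517.1 197.3 148.8 5
python3 -c "
from h import *
t=cap('top');s=cap('side')
c=np.zeros((440,800,3),np.uint8);c[:400,:400]=cv2.resize(t[140:240,150:250],(400,400),interpolation=cv2.INTER_CUBIC);c[:,400:]=cv2.resize(s[240:350,180:280],(400,440),interpolation=cv2.INTER_CUBIC);cv2.imwrite('pics/lid.png',c)"
```

```text
time_s: 40.95
position: [0.5807, 0.2042, 0.1866]
tcp_rot: [[0.996, 0.087, -0.0], [0.087, -0.996, -0.0], [-0.0, 0.0, -1.0]]
force: [1.5, -0.1, -1.0]
opening: 0.007
grasp_force: 0.6
time_s: 41.58
position: [0.5458, 0.2012, 0.1725]
tcp_rot: [[0.996, 0.087, -0.0], [0.087, -0.996, -0.0], [-0.0, 0.0, -1.0]]
force: [2.3, 0.2, -0.2]
opening: 0.003
grasp_force: 0.5
time_s: 42.2
position: [0.5168, 0.1987, 0.1484]
tcp_rot: [[0.996, 0.087, -0.001], [0.087, -0.996, -0.0], [-0.001, -0.0, -1.0]]
force: [0.1, 0.0, 1.4]
opening: 0.004
grasp_force: 0.4
t 42.2 pos [516.8 198.7 148.4] yaw 5.0 open 0.004 g 0.4 F [0.1 0.  1.4]
 -> [0.2, 1.4, -0.4] rot [-0.0, 0.001, -0.0]
```

View pics/lid.png

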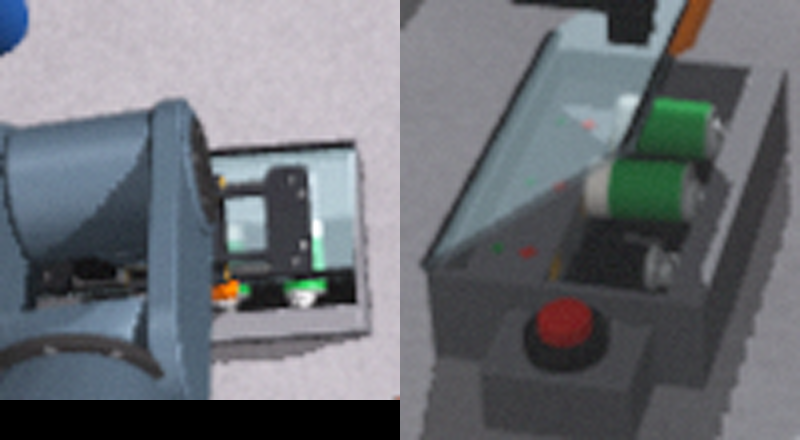

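The lid is at about 0.7 rad with the finger on its outer face (side crop (630,30)), and both cells are still seated. Continuing down.

```bash
python3 -m handwheel '[{"delta_rot":[0,0,0],"xyz":[-4,0,5],"hand":1},{"delta_rot":[0,0,0],"xyz":[-8,0,10],"hand":1},{"delta_rot":[0,0,0],"xyz":[-12,0,15],"hand":1},{"delta_rot":[0,0,0],"xyz":[-15,0,20],"hand":1},{"delta_rot":[0,0,0],"xyz":[-18,0,25],"hand":1}]'
python3 -m handwheel '[{"delta_rot":[0,0,0],"xyz":[-2,0,4],"hand":1},{"delta_rot":[0,0,0],"xyz":[-4,0,8],"hand":1},{"delta_rot":[0,0,0],"xyz":[-6,0,13],"hand":1},{"delta_rot":[0,0,0],"xyz":[-8,0,18],"hand":1},{"delta_rot":[0,0,0],"xyz":[-10,0,23],"hand":1}]'
python3 -m handwheel '[{"delta_rot":[0,0,0],"xyz":[-1,0,4],"hand":1},{"delta_rot":[0,0,0],"xyz":[-2,0,8],"hand":1},{"delta_rot":[0,0,0],"xyz":[-3,0,12],"hand":1},{"delta_rot":[0,0,0],"xyz":[-4,0,15],"hand":1},{"delta_rot":[0,0,0],"xyz":[-4,0,18],"hand":1}]'
python3 -m handwheel '[{"delta_rot":[0,0,0],"xyz":[0,0,3],"hand":1},{"delta_rot":[0,0,0],"xyz":[0,0,6],"hand":1},{"delta_rot":[0,0,0],"xyz":[0,0,9],"hand":1},{"delta_rot":[0,0,0],"xyz":[0,0,12],"hand":1},{"delta_rot":[0,0,0],"xyz":[0,0,14],"hand":1}]'
python3 d.py
```

```text
time_s: 42.92
position: [0.4993, 0.1972, 0.1234]
tcp_rot: [[0.996, 0.087, 0.0], [0.087, -0.996, 0.0], [0.0, -0.0, -1.0]]
force: [-0.3, 0.7, -0.4]
opening: 0.005
grasp_force: 0.3
time_s: 43.55
position: [0.4895, 0.1963, 0.1004]
tcp_rot: [[0.996, 0.087, 0.0], [0.087, -0.996, 0.0], [0.0, 0.0, -1.0]]
force: [0.6, 1.2, 1.0]
opening: 0.004
grasp_force: 0.2
time_s: 44.18
position: [0.4853, 0.1959, 0.0826]
tcp_rot: [[0.996, 0.087, -0.0], [0.087, -0.996, -0.0], [-0.0, 0.0, -1.0]]
force: [-0.7, 0.7, -0.7]
opening: 0.005
grasp_force: 0.2
time_s: 44.8
position: [0.4855, 0.196, 0.0696]
tcp_rot: [[0.996, 0.087, -0.0], [0.087, -0.996, -0.0], [-0.0, 0.0, -1.0]]
force: [-3.0, 0.6, 20.9]
opening: 0.003
grasp_force: 10.7
t 44.8 pos [485.5 196.   69.6] yaw 5.0 open 0.003 g 10.7 F [-3.   0.6 20.9]
```

The 21 N reaction shows the lid is down on the rim. Holding briefly, then going above the button.

```bash
python3 -m handwheel '[{"delta_rot":[0,0,0],"xyz":[0,0,0],"hand":1},{"delta_rot":[0,0,0],"xyz":[0,0,0],"hand":1},{"delta_rot":[0,0,0],"xyz":[0,0,-5],"hand":1},{"delta_rot":[0,0,0],"xyz":[0,0,-25],"hand":1},{"delta_rot":[0,0,0],"xyz":[0,0,-50],"hand":1}]'
python3 d.py 504.5 337.8 110 5
python3 -m handwheel '[{"delta_rot":[0,0,0],"xyz":[10,-45,0],"hand":1},{"delta_rot":[0,0,0],"xyz":[20,-95,0],"hand":1},{"delta_rot":[0,0,0],"xyz":[31,-139,8],"hand":1},{"delta_rot":[0,0,0],"xyz":[31,-139,8],"hand":1},{"delta_rot":[0,0,0],"xyz":[31,-139,8],"hand":1}]'
python3 d.py 504.5 337.8 66 5
python3 -c "
from h import *
t=cap('top');s=cap('side')
c=np.zeros((440,800,3),np.uint8);c[:400,:400]=cv2.resize(t[140:240,150:250],(400,400),interpolation=cv2.INTER_CUBIC);c[:,400:]=cv2.resize(s[240:350,180:280],(400,440),interpolation=cv2.INTER_CUBIC);cv2.imwrite('pics/btn.png',c)"
```

```text
time_s: 45.42
position: [0.4852, 0.1959, 0.1188]
tcp_rot: [[0.996, 0.087, -0.001], [0.087, -0.996, -0.0], [-0.001, 0.0, -1.0]]
force: [0.3, 0.6, 0.6]
opening: 0.002
grasp_force: 0.0
t 45.42 pos [485.2 195.9 118.8] yaw 5.0 open 0.002 g 0.0 F [0.3 0.6 0.6]
 -> [31.5, -139.7, 8.7] rot [0.0, 0.001, -0.001]
time_s: 46.05
position: [0.5037, 0.3367, 0.1103]
tcp_rot: [[0.996, 0.087, -0.001], [0.087, -0.996, -0.001], [-0.001, 0.001, -1.0]]
force: [-0.7, 0.4, 0.5]
opening: 0.006
grasp_force: 0.0
t 46.05 pos [503.7 336.7 110.3] yaw 5.0 open 0.006 g 0.0 F [-0.7  0.4  0.5]
 -> [0.9, -1.1, 44.3] rot [0.001, 0.001, 0.0]
```

View pics/btn.png

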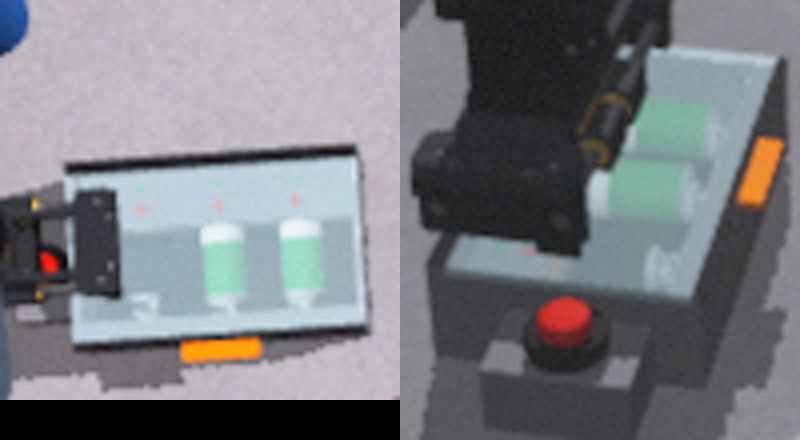

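The lid lies flat over both seated cells, its tab at top crop (220,350), and the fingers are above the button. Pressing.

```bash
python3 -m handwheel '[{"delta_rot":[0,0,0],"xyz":[1,-1,20],"hand":1},{"delta_rot":[0,0,0],"xyz":[1,-1,40],"hand":1},{"delta_rot":[0,0,0],"xyz":[1,-1,45],"hand":1},{"delta_rot":[0,0,0],"xyz":[1,-1,48],"hand":1},{"delta_rot":[0,0,0],"xyz":[1,-1,51],"hand":1}]'
python3 -m handwheel '[{"delta_rot":[0,0,0],"xyz":[0,0,1],"hand":1},{"delta_rot":[0,0,0],"xyz":[0,0,1],"hand":1},{"delta_rot":[0,0,0],"xyz":[0,0,1],"hand":1},{"delta_rot":[0,0,0],"xyz":[0,0,1],"hand":1},{"delta_rot":[0,0,0],"xyz":[0,0,1],"hand":1}]'
python3 d.py
```

```text
time_s: 46.78
position: [0.5052, 0.3367, 0.0638]
tcp_rot: [[0.996, 0.087, -0.0], [0.087, -0.996, -0.002], [-0.001, 0.002, -1.0]]
force: [-7.5, -6.7, 35.4]
opening: 0.003
grasp_force: 17.7
time_s: 47.4
position: [0.5052, 0.3367, 0.064]
tcp_rot: [[0.996, 0.087, 0.001], [0.087, -0.996, -0.002], [0.0, 0.002, -1.0]]
force: [-6.2, -5.8, 26.9]
opening: 0.007
grasp_force: 13.7
t 47.4 pos [505.2 336.7  64. ] yaw 5.0 open 0.007 g 13.7 F [-6.2 -5.8 26.9]
```

It stopped 2 mm down at over 25 N. The two closed fingers (30 mm) are wider than the 28 mm button, so they probably rest on its collar. I'll press with one fingertip instead: turn 90°, open to 40 mm.

```bash
python3 -m handwheel '[{"delta_rot":[0,0,0],"xyz":[0,0,-10],"hand":1},{"delta_rot":[0,0,0],"xyz":[0,0,-30],"hand":1},{"delta_rot":[0,0,0],"xyz":[0,0,-50],"hand":0.08},{"delta_rot":[0,0,-0.17],"xyz":[0,0,-50],"hand":0.08},{"delta_rot":[0,0,-0.34],"xyz":[0,0,-50],"hand":0.08}]'
python3 -m handwheel '[{"delta_rot":[0,0,-0.18],"xyz":[0,0,0],"hand":0.08},{"delta_rot":[0,0,-0.36],"xyz":[0,0,0],"hand":0.08},{"delta_rot":[0,0,-0.54],"xyz":[0,0,0],"hand":0.08},{"delta_rot":[0,0,-0.72],"xyz":[0,0,0],"hand":0.08},{"delta_rot":[0,0,-0.9],"xyz":[0,0,0],"hand":0.08}]'
python3 d.py 477.1 335.4 100 95
python3 - <<'E'
from h import *
t=cap('top');s=cap('side')
c=np.zeros((440,800,3),np.uint8);c[:400,:400]=cv2.resize(t[140:240,150:250],(400,400),interpolation=cv2.INTER_CUBIC);c[:,400:]=cv2.resize(s[295:350,195:245],(400,440),interpolation=cv2.INTER_CUBIC);cv2.imwrite('pics/btn2.png',c)
E
```

```text
time_s: 48.02
position: [0.5057, 0.3381, 0.1098]
tcp_rot: [[0.908, 0.418, 0.001], [0.418, -0.908, 0.001], [0.002, -0.0, -1.0]]
force: [0.3, -0.2, -1.9]
opening: 0.26
grasp_force: 0.0
time_s: 48.65
position: [0.5055, 0.338, 0.1093]
tcp_rot: [[0.236, 0.972, 0.001], [0.972, -0.236, 0.0], [0.001, 0.0, -1.0]]
force: [-0.1, -0.6, 0.7]
opening: 0.461
grasp_force: 0.0
t 48.65 pos [505.5 338.  109.3] yaw 76.3 open 0.461 g 0.0 F [-0.1 -0.6  0.7]
 -> [-9.3, -26.9, 9.2] rot [0.001, -0.001, -0.326]
```

View pics/btn2.png

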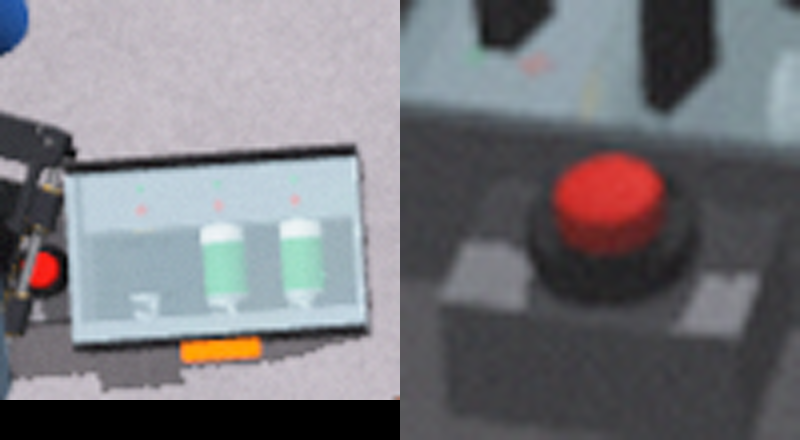

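The button (side crop (612,200)) is back up, standing proud of its black collar. Pressing with one fingertip.

```bash
python3 -m handwheel '[{"delta_rot":[0,0,-0.16],"xyz":[-5,-13,0],"hand":0.08},{"delta_rot":[0,0,-0.326],"xyz":[-9,-27,0],"hand":0.08},{"delta_rot":[0,0,-0.326],"xyz":[-9,-27,20],"hand":0.08},{"delta_rot":[0,0,-0.326],"xyz":[-9,-27,34],"hand":0.08},{"delta_rot":[0,0,-0.326],"xyz":[-9,-27,37],"hand":0.08}]'
python3 d.py 477.1 335.4 60 95
python3 -m handwheel '[{"delta_rot":[0,0,0],"xyz":[0,0,3],"hand":0.08},{"delta_rot":[0,0,0],"xyz":[0,0,6],"hand":0.08},{"delta_rot":[0,0,0],"xyz":[0,0,8],"hand":0.08},{"delta_rot":[0,0,0],"xyz":[0,0,10],"hand":0.08},{"delta_rot":[0,0,0],"xyz":[0,0,10],"hand":0.08}]'
python3 d.py
```

```text
time_s: 49.38
position: [0.4765, 0.3357, 0.0708]
tcp_rot: [[-0.08, 0.997, -0.002], [0.997, 0.08, -0.001], [-0.001, -0.002, -1.0]]
force: [-0.0, 0.6, -0.5]
opening: 0.459
grasp_force: 0.0
t 49.38 pos [476.5 335.7  70.8] yaw 94.6 open 0.459 g 0.0 F [-0.   0.6 -0.5]
 -> [-0.3, 0.6, 10.8] rot [-0.002, 0.001, -0.007]
time_s: 50.0
position: [0.4769, 0.3359, 0.0641]
tcp_rot: [[-0.082, 0.997, 0.001], [0.997, 0.082, -0.0], [-0.0, 0.001, -1.0]]
force: [-4.7, -3.1, 16.2]
opening: 0.456
grasp_force: 8.0
t 50.0 pos [476.9 335.9  64.1] yaw 94.7 open 0.456 g 8.0 F [-4.7 -3.1 16.2]
```

```bash
python3 -m handwheel '[{"delta_rot":[0,0,0],"xyz":[0,0,-9],"hand":0.08},{"delta_rot":[0,0,0],"xyz":[0,0,-9],"hand":0.08},{"delta_rot":[0,0,0],"xyz":[0,0,-9],"hand":0.08},{"delta_rot":[0,0,0],"xyz":[0,0,-9],"hand":0.08},{"delta_rot":[0,0,0],"xyz":[0,0,-9],"hand":0.08}]' | egrep 'pos|force'
for i in 1 2 3 4; do python3 -m handwheel '[{"delta_rot":[0,0,0],"xyz":[0,0,1],"hand":0.08},{"delta_rot":[0,0,0],"xyz":[0,0,2],"hand":0.08},{"delta_rot":[0,0,0],"xyz":[0,0,2],"hand":0.08},{"delta_rot":[0,0,0],"xyz":[0,0,2],"hand":0.08},{"delta_rot":[0,0,0],"xyz":[0,0,2],"hand":0.08}]' | egrep 'pos|force'; done
```

```text
position: [0.4771, 0.3361, 0.0705]
force: [0.2, -0.1, 0.4]
grasp_force: 0.3
position: [0.4771, 0.3361, 0.0689]
force: [0.9, 0.6, 2.4]
grasp_force: 1.1
position: [0.4771, 0.3361, 0.0669]
force: [0.3, 0.2, 3.7]
grasp_force: 1.7
position: [0.4771, 0.3361, 0.0649]
force: [0.4, 0.2, 4.5]
grasp_force: 2.3
position: [0.4771, 0.3361, 0.0642]
force: [-1.2, 0.4, 13.7]
grasp_force: 6.6
```

Force profile: contact at z≈70.3, a steady rise to 5 N over 6 mm, then a hard stop. So the button was fully pressed, in all three presses. Retreating clear of everything and checking the final state.

```bash
python3 -m handwheel '[{"delta_rot":[0,0,0],"xyz":[0,0,-20],"hand":0.08},{"delta_rot":[0,0,0],"xyz":[0,0,-60],"hand":0.08},{"delta_rot":[0,0,0],"xyz":[0,0,-110],"hand":0.08},{"delta_rot":[0,0,0],"xyz":[-50,0,-150],"hand":0.08},{"delta_rot":[0,0,0],"xyz":[-110,0,-170],"hand":0.08}]'|egrep 'pos'
python3 -m handwheel '[{"delta_rot":[0,0,0],"xyz":[-60,0,0],"hand":0.08},{"delta_rot":[0,0,0],"xyz":[-120,0,0],"hand":0.08},{"delta_rot":[0,0,0],"xyz":[-180,0,0],"hand":0.08},{"delta_rot":[0,0,0],"xyz":[-240,0,0],"hand":0.08},{"delta_rot":[0,0,0],"xyz":[-300,0,0],"hand":0.08}]'|egrep 'pos'
python3 -m handwheel '[{"delta_rot":[0,0,0],"xyz":[-60,0,0],"hand":0.08},{"delta_rot":[0,0,0],"xyz":[-120,0,0],"hand":0.08},{"delta_rot":[0,0,0],"xyz":[-180,0,0],"hand":0.08},{"delta_rot":[0,0,0],"xyz":[-180,0,0],"hand":0.08},{"delta_rot":[0,0,0],"xyz":[-180,0,0],"hand":0.08}]'|egrep 'pos|force'
python3 - <<'E'
from h import *
t=cap("top");s=cap("side");P=[]
for n,im,(x0,y0,x1,y1) in(("top",t,(180,215,235,240)),("side",s,(230,255,300,310))):
    H=hsv(im)[y0:y1,x0:x1];m=((H[...,0]>8)&(H[...,0]<22)&(H[...,1]>150)).astype(np.uint8)
    k,l,st,c=cv2.connectedComponentsWithStats(m);i=1+np.argmax(st[1:,4]);P.append(c[i]+[x0,y0]);print(n,P[-1],st[i,4])
p,e=tri(*P);print("tab",np.round(p*1000,1),e)
c=np.zeros((440,800,3),np.uint8);c[:,:400]=cv2.resize(t[135:285,150:450],(400,200)).repeat(1,0) if 0 else 0
c[:200,:400]=cv2.resize(t[135:285,150:450],(400,200),interpolation=cv2.INTER_AREA);c[200:,:400]=cv2.resize(t[150:240,150:250],(400,240));c[:,400:]=cv2.resize(s[160:350,170:343],(400,440),interpolation=cv2.INTER_CUBIC);cv2.imwrite('pics/fin.png',c)
E
```

```text
position: [0.4854, 0.2278, 0.2332]
position: [0.5087, -0.0721, 0.2309]
position: [0.5235, -0.2491, 0.2306]
force: [0.9, 0.8, -0.3]
grasp_force: 0.0
top [204.62135922 226.7184466 ] 103
side [269.71666667 282.475     ] 120
tab [444.1 193.5  62. ] 0.0006842787229089115
```

View pics/fin.png

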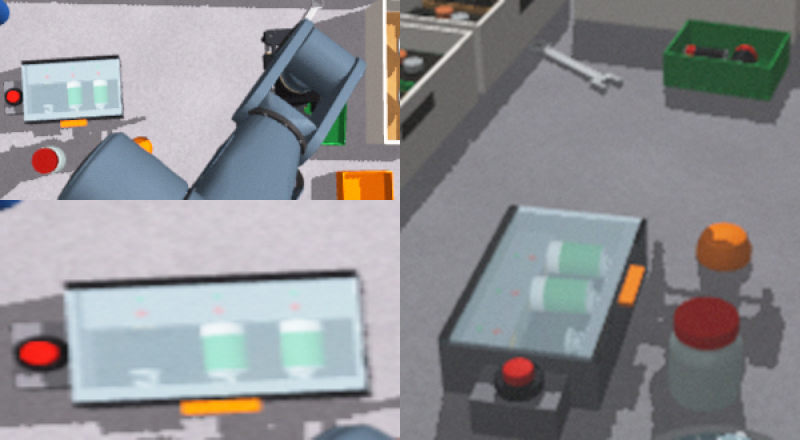

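The tab is at z = 62 mm, so the lid is closed. Both green cells are seated, both dead cells are in the green bin, the button is up and the robot is clear. Handing in.

```bash
python3 -c "
from rig import workorder
print(workorder.hand_in())"
```

```text
the job is handed in; nothing more can be done
None
```

I've handed the job in, but the judge returned no verdict: by the last images both green cells are seated under the closed lid and both dead cells are in the green bin; the force readings show the start button was pressed fully, and it has sprung back.

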